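# Pin the bent brackets on the checking rail and put the spare gauge pins away

## Task

Put a gauge pin through both holes of every bent bracket that stands in the checking rail, nose first from the robot's side so that its nose stands well out beyond the far flange, with the brackets left standing in their nests. Lay the gauge pins that are left over in the open drawer, wholly inside it, and then push the drawer fully home. Leave the tape measure and the mug where they are.

Things in the scene. Friction and masses are not known exactly. Their poses are not given: they have to be found in the camera images.
- bracket1: Bent aluminium U bracket (may be absent): 54 mm long in its x, 50 wide in y, 80 high, sheet 5 mm; two upright flanges square to x, outer faces at x = -27 and +27 mm, each with an 18 mm round hole, both on one line along x at 55 mm height. Origin: centre of its underside; z up; its -x side is the front, towards the robot. Loose in nest 1 of the rail. 0.4 kg.
- bracket1_eye (a point): Point midway between the two holes of bracket 1, on their common line (bracket's axes; the line is x).
- bracket2: Bent aluminium U bracket (may be absent): 54 mm long in its x, 50 wide in y, 80 high, sheet 5 mm; two upright flanges square to x, outer faces at x = -27 and +27 mm, each with an 18 mm round hole, both on one line along x at 55 mm height. Origin: centre of its underside; z up; its -x side is the front, towards the robot. Loose in nest 2 of the rail. 0.4 kg.
- bracket2_eye (a point): Point midway between the two holes of bracket 2, on their common line (bracket's axes; the line is x).
- bracket3: Bent aluminium U bracket (may be absent): 54 mm long in its x, 50 wide in y, 80 high, sheet 5 mm; two upright flanges square to x, outer faces at x = -27 and +27 mm, each with an 18 mm round hole, both on one line along x at 55 mm height. Origin: centre of its underside; z up; its -x side is the front, towards the robot. Loose in nest 3 of the rail. 0.4 kg.
- bracket3_eye (a point): Point midway between the two holes of bracket 3, on their common line (bracket's axes; the line is x).
- bracket4: Bent aluminium U bracket (may be absent): 54 mm long in its x, 50 wide in y, 80 high, sheet 5 mm; two upright flanges square to x, outer faces at x = -27 and +27 mm, each with an 18 mm round hole, both on one line along x at 55 mm height. Origin: centre of its underside; z up; its -x side is the front, towards the robot. Loose in nest 4 of the rail. 0.4 kg.
- bracket4_eye (a point): Point midway between the two holes of bracket 4, on their common line (bracket's axes; the line is x).
- pin1: Steel gauge pin, 130 mm long, 0.15 kg: dark square handle 55 long x 20 x 20 mm, then a plain round shank 14 mm diameter, 75 long, with an 8 mm tapered nose; the handle's front face (x = +27.5 mm) is the shoulder. Origin: centre of the handle, on the pin's axis; x points along the pin to the nose. Lies on the bench at first (axis 10 mm up).
- pin1_tip (a point): Nose end of pin 1, 102.5 mm from the handle centre, on the axis.
- pin2: Steel gauge pin, 130 mm long, 0.15 kg: dark square handle 55 long x 20 x 20 mm, then a plain round shank 14 mm diameter, 75 long, with an 8 mm tapered nose; the handle's front face (x = +27.5 mm) is the shoulder. Origin: centre of the handle, on the pin's axis; x points along the pin to the nose. Lies on the bench at first (axis 10 mm up).
- pin2_tip (a point): Nose end of pin 2, 102.5 mm from the handle centre, on the axis.
- pin3: Steel gauge pin, 130 mm long, 0.15 kg: dark square handle 55 long x 20 x 20 mm, then a plain round shank 14 mm diameter, 75 long, with an 8 mm tapered nose; the handle's front face (x = +27.5 mm) is the shoulder. Origin: centre of the handle, on the pin's axis; x points along the pin to the nose. Lies on the bench at first (axis 10 mm up).
- pin3_tip (a point): Nose end of pin 3, 102.5 mm from the handle centre, on the axis.
- pin4: Steel gauge pin, 130 mm long, 0.15 kg: dark square handle 55 long x 20 x 20 mm, then a plain round shank 14 mm diameter, 75 long, with an 8 mm tapered nose; the handle's front face (x = +27.5 mm) is the shoulder. Origin: centre of the handle, on the pin's axis; x points along the pin to the nose. Lies on the bench at first (axis 10 mm up).
- pin4_tip (a point): Nose end of pin 4, 102.5 mm from the handle centre, on the axis.
- pin5: Steel gauge pin, 130 mm long, 0.15 kg: dark square handle 55 long x 20 x 20 mm, then a plain round shank 14 mm diameter, 75 long, with an 8 mm tapered nose; the handle's front face (x = +27.5 mm) is the shoulder. Origin: centre of the handle, on the pin's axis; x points along the pin to the nose. Lies on the bench at first (axis 10 mm up).
- pin5_tip (a point): Nose end of pin 5, 102.5 mm from the handle centre, on the axis.
- rail: Fixed steel checking rail, base 120 x 350 x 10 mm with low (12 mm) fences that make four nests in a row along its y, 80 mm apart (nest k centred at y = -200 + 80 k mm, floor 10 mm up; some may be empty); origin at its underside centre, x points away from the robot.
- unit_drawer0 (a joint): Travel of the drawer of the low grey unit (260 x 240 x 80 mm): 0 = fully home, grows as it comes out towards the robot; m.
- drawer_floor (a point): Point on the drawer's inner floor, midway across (moves with it). x points into the unit; inner space from x = -67 to +147 mm and y = -99 to +99 mm, walls 36 mm high; the blue front panel's outer face is at x = -88 mm, its top 46 mm above the floor. The unit's top is 80 mm above the bench; the travel's length of drawer stands out of it.
- unit_drawer0_handle (a point): Middle of the drawer's bar handle, 120 mm long across, 35 mm out from the blue front panel; the drawer is pushed home along the x axis of drawer_floor.
- tape: Bystander: black tape measure 62 x 36 x 60 mm, standing; origin at its underside.
- mug: Bystander: white mug, 80 mm diameter, 95 high; origin at its underside.

How it is judged:
By the outcome, as a careful person would: the job done as asked, in the order asked, and still so for the second after the job is handed in, with the robot touching nothing.
Of bracket1, bracket2, bracket3, bracket4 only 2 to 4 are there at a start; the rules pass over those that are not, and their reading is None.
At some moment in a run one of pin1, pin2, pin3, pin4, pin5 may be knocked a few centimetres aside while the robot is not near it.
Once in a run the grip may slacken for a moment while it holds something.
It also fails if it takes over 208 s, if anything falls off the work surface, if the arm or the gripper's body presses on something with over 40 N, if the wrist force passes 120 N, or if a joint passes its speed limit or range.

## Robot

A 6-joint arm with a two-finger parallel gripper is mounted at the origin on the work surface. World frame = base frame: x ahead of the robot, y to its left, z up, the work surface at z = 0. Lengths are in m, angles in rad, forces in N, time in s.
With the tool pointing down it reaches from about 0.3 to 0.775 m from the base axis. Payload 14.6 kg.
Tool frame: the origin (TCP) lies on the centre line of the jaws, within the pads' length; the fingertips stand 19 mm ahead of it and the grasp point (between the pads) is the TCP; z points along the fingers, y is the line along which they close (so a half turn about z gives the same grasp; the last joint's range is limited). The gripper opens to 94 mm and grips with 3 to 60 N. Pads are 16 mm wide; open, the fingers measure 119 mm over their backs; the gripper's body (75 mm by 177 mm) begins 78 mm behind the grasp point.
Start: joints at [1.16, 0.3, 1.521, -0, 1.321, -0.067], TCP at [0.185, 0.518, 0.185] pointing down, gripper open.
Joint ranges: [-3.03, 3.03], [-0.79, 2.21], [0.23, 2.52], [-1.04, 4.18], [0, 3.07], [-2.55, 2.55]. Speed limits (rad/s): [2.22, 2.22, 2.57, 3.14, 3.14, 3.14].

## Interface

Orientations are given as [roll, pitch, yaw] about the fixed x, y, z axes, in that order (R = Rz(yaw) Ry(pitch) Rx(roll)).
In Python, from station import get_obs, camera, workorder gives the robot as it stands.
- The arm moves only by the tool play_rows, never from a script. Its argument "motion" is a list that holds one entry, the list of rows, each a list of 7 numbers: the shift along the tool's x, y, z as a fraction of full scale, then the turn, a rotation vector about the tool's x, y, z as a fraction of full scale, then the opening, from -1 (shut) to 1 (fully open). In form: [[[x, y, z, ax, ay, az, grip], ...]]. A call has 1 to 10 rows; each row is the pose to reach, as a shift and turn from the pose commanded when the call began, along the tool's axes at that moment, turning the shorter way round; what a row does not reach only later rows make up. Full scale, the value 1, is 0.25 m for a shift and 2 pi rad for a turn. A row lasts 1/10 s, in which the tool goes at most 50 mm and 8.59 degrees, less where a joint would pass 70% of its speed; a pose out of reach is approached as far as the arm can. A call with a number of a shift or a turn outside -1 to 1 is refused whole. A call with a gripper value outside its range is refused whole. The fingers move at their own pace and stop on an object; "grip_force" is the grip in N (left out, the last holds). Time passes only in rows, so rows that repeat a pose let the fingers close. It gives the time, the measured TCP pose, the force, the opening and the grip force at its end, in the units of the state.
- get_obs(): the state, without advancing time (a new reading comes with each control period).
- camera(name): name is "scene" or "top"; returns a dict with "frame" (400x640x3 uint8, red, green, blue), "z_map" (400x640 float32, m along the optical axis (not along the pixel's ray), 0 where there is no reading), "camera_matrix" (3x3 intrinsics, pixels), "T" (4x4, takes a point from camera to world coordinates). Camera axes: x right, y up, looking along -z (the intrinsics and any distortion apply to the point x, -y, -z); pixel columns grow to the right and rows downward; lengths in m; the calibration is good to about 2 mm. A picture is of the moment at which its call begins.
- workorder.hand_in(): hands the job in; it is judged then, once.
The state is a dict: "time_s": time; "qpos": joint angles; "joint_vel": joint speeds; "tau": joint torques, N m; "ee_pos": TCP position; "eef_rot": TCP orientation; "force": force on the tool from outside, world axes, zero at the start; "moment": the same for the moment, N m; "grip_width": finger opening in m; "grip_force": force on a finger pad.
Only numpy, scipy, OpenCV 4.12 (cv2) and the standard library are available. Lean on these libraries where they do the work, as an engineer would, in place of code of your own. Each camera call takes 0.05 s, during which the arm holds its last target. There are 200 camera calls.

## Working session

There is one attempt and no reset: what is moved stays moved. The work goes in short steps, Python scripts to look and compute and a tool call to move; the robot and the scene stay as the last step left them, time stands still between calls to the robot, and variables do not carry over. Pictures are saved under pics/ and viewed, at most 14 in all, crops included, and the job is handed in when it is done.

Besides the shell and the picture viewer there is one more tool, called after "Emit:" in YAML: its name, and indented under it one key for each argument. play_rows: Moves the arm, as the interface text tells. Its arguments: {"type":"object","properties":{"motion":{"type":"array"},"grip_force":{"type":"number"}},"required":["motion"]}

```bash
ls; mkdir -p pics; cat > h.py <<'E'
import numpy as np, cv2
from station import get_obs, camera, workorder
def cloud(c):
    z=c["z_map"]; K=c["camera_matrix"]; h,w=z.shape
    v,u=np.mgrid[0:h,0:w]
    p=np.stack([(u-K[0,2])/K[0,0]*z,-(v-K[1,2])/K[1,1]*z,-z],-1)
    P=p@c["T"][:3,:3].T+c["T"][:3,3]
    P[z==0]=np.nan
    return P
def save(c,n): cv2.imwrite(f"pics/{n}.png",c["frame"][...,::-1])
E
python3 - <<'E'
from h import *
for n in("scene","top"):
    c=camera(n);save(c,n+"0");np.save(n+"0.npy",cloud(c));print(n,c["T"].round(3).tolist(),c["camera_matrix"].round(1).tolist())
    print({k:(np.shape(v)) for k,v in c.items()})
print(get_obs())
E
```

```text
pics
scene [[-0.764, -0.397, 0.509, 1.057], [0.645, -0.453, 0.615, 0.618], [-0.014, 0.798, 0.602, 0.657], [0.0, 0.0, 0.0, 1.0]] [[371.4, 0.0, 318.7], [0.0, 371.4, 199.8], [0.0, 0.0, 1.0]]
{'frame': (400, 640, 3), 'z_map': (400, 640), 'camera_matrix': (3, 3), 'T': (4, 4)}
top [[0.008, 0.994, -0.107, 0.428], [-1.0, 0.008, 0.003, 0.026], [0.004, 0.107, 0.994, 1.206], [0.0, 0.0, 0.0, 1.0]] [[431.6, 0.0, 315.0], [0.0, 431.6, 202.9], [0.0, 0.0, 1.0]]
{'frame': (400, 640, 3), 'z_map': (400, 640), 'camera_matrix': (3, 3), 'T': (4, 4)}
{'time_s': 0.1, 'qpos': array([ 1.16038294e+00,  3.00428725e-01,  1.52147093e+00, -1.87969218e-05,
        1.32072788e+00, -6.66209164e-02]), 'joint_vel': array([-0.00185932, -0.0004841 , -0.00213776, -0.00055051, -0.00178946,
        0.00023245]), 'tau': array([ 1.22640722e-03, -5.32642829e+01, -3.53283441e+01,  7.09349220e-02,
        2.34936696e-02,  1.96086637e-05]), 'ee_pos': array([0.18530357, 0.51758373, 0.18445619]), 'eef_rot': array([-3.14055885e+00, -5.07269379e-05,  2.79780481e+00]), 'force': array([-0.36959989,  0.14154595, -0.71805373]), 'moment': array([0.00892564, 0.01903553, 0.03365317]), 'grip_force': 0.0, 'grip_width': 0.09357785564034579}
```

View pics/top0.png

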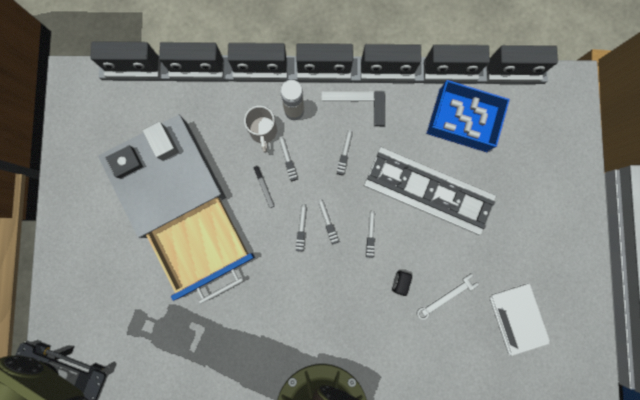

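View pics/scene0.png

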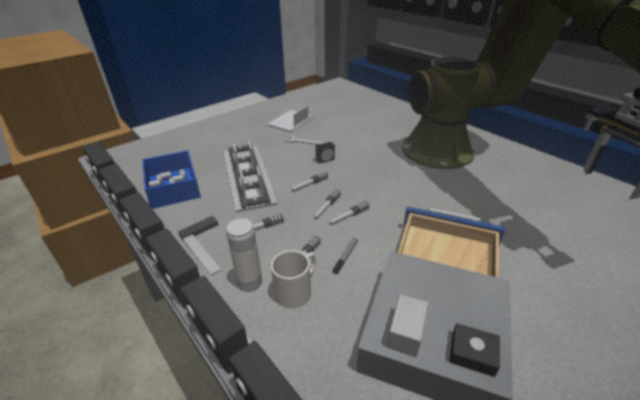

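```bash
python3 - <<'E'
from h import *
a=cv2.imread("pics/top0.png");s=cv2.imread("pics/scene0.png")
A=cv2.resize(a[120:265,235:505],(800,430),interpolation=cv2.INTER_CUBIC)
B=cv2.resize(s[135:220,200:360],(800,425),interpolation=cv2.INTER_CUBIC)[:,:420]
C=cv2.resize(a[190:305,140:260],(380,364),interpolation=cv2.INTER_CUBIC)
cv2.imwrite("pics/c1.png",A)
o=np.zeros((430,800,3),np.uint8);o[:425,:420]=B;o[:364,420:]=C;cv2.imwrite("pics/c2.png",o)
P=np.load("top0.npy")
# brackets: high points in rail area
m=(P[...,2]>0.06)&(P[...,2]<0.13);m[:140]=0;m[240:]=0;m[:,:360]=0;m[:,500:]=0
n,l,st,ce=cv2.connectedComponentsWithStats(m.astype(np.uint8),connectivity=8)
for i in range(1,n):
    if st[i,4]>8: print(st[i],ce[i].round(1),np.median(P[l==i],0).round(4), P[l==i][:,2].max().round(4))
print([ (p,P[p[1],p[0]].round(4).tolist()) for p in [(220,60+120),(120,380-180),(330,300),(200,240),(210,277),(380,200),(400,282),(150,180)]])
E
```

```text
[472 140  27   7  82] [487.5 142.6] [ 0.7182 -0.4433  0.0683] 0.0754
[389 155  20  12  88] [398.2 160.2] [ 0.6649 -0.1962  0.0868] 0.0965
[382 172  20  11  85] [391.2 177. ] [ 0.6195 -0.1777  0.0869] 0.0957
[444 179  21  11  94] [454.1 184. ] [ 0.6025 -0.3431  0.0861] 0.0948
[438 196  21  10  82] [447.5 200.8] [ 0.5575 -0.3232  0.0882] 0.0964
[((220, 180), [0.6199, 0.2902, 0.0046]), ((120, 200), [0.5522, 0.5318, 0.0845]), ((330, 300), [0.2906, -0.0205, 0.0047]), ((200, 240), [0.4509, 0.3354, 0.0234]), ((210, 277), [0.3547, 0.293, 0.0735]), ((380, 200), [0.5671, -0.1599, 0.0022]), ((400, 282), [0.3447, -0.2013, 0.0613]), ((150, 180), [0.6062, 0.4576, 0.0807])]
```

View pics/c1.png

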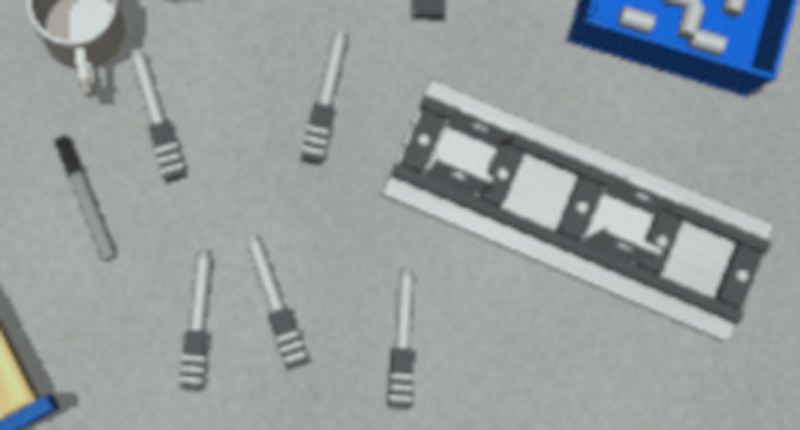

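View pics/c2.png

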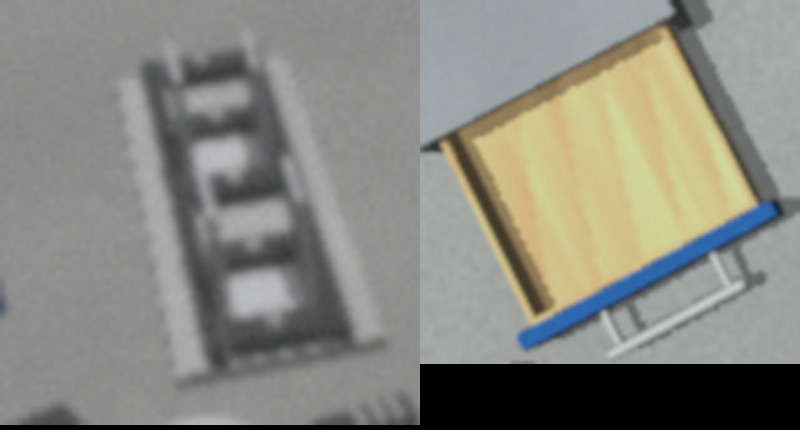

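The top view shows two brackets: one in the nest at the left end (px ~395,168) and one in the third nest from the left (px ~451,192). Five pins lie with their noses away from the robot. The drawer is open, with its handle near px (220,285). Next I'll turn the pixels into positions.

```bash
cat >> h.py <<'E'
from scipy.spatial.transform import Rotation as Ro
def ray(c,u,v,z):
    K=c["camera_matrix"];d=np.array([(u-K[0,2])/K[0,0],-(v-K[1,2])/K[1,1],-1]);d=c["T"][:3,:3]@d;o=c["T"][:3,3]
    return (o+d*(z-o[2])/d[2])[:2]
def proj(c,p):
    q=c["T"][:3,:3].T@(np.asarray(p)-c["T"][:3,3]);K=c["camera_matrix"]
    return K[0,0]*q[0]/-q[2]+K[0,2],K[1,1]*-q[1]/-q[2]+K[1,2]
def go(p,yaw):
    "shift and turn fractions to TCP p, pointing down, tool x at yaw"
    o=get_obs();R=Ro.from_euler("xyz",o["eef_rot"]);T=Ro.from_euler("xyz",[np.pi,0,yaw])
    s=R.inv().apply(np.asarray(p)-o["ee_pos"])/.25;t=(R.inv()*T).as_rotvec()/(2*np.pi)
    print("at",o["ee_pos"].round(4),"yaw",o["eef_rot"].round(4)[2],"->",s.round(4).tolist(),t.round(4).tolist())
E
python3 - <<'E'
from h import *
c=camera("top");np.set_printoptions(suppress=True)
def cr(x,y,z): return ray(c,235+(x+.5)*270/800-.5,120+(y+.5)*145/430-.5,z)
for n,a,b in [("a",(139,55),(175,178)),("b",(341,33),(313,160)),("c",(206,252),(192,387)),("d",(256,238),(297,364)),("e",(407,270),(400,405))]:
    A=cr(*a,.01);B=cr(*b,.015);d=A-B;print(n,"nose",A.round(4),"rear",B.round(4),"len",np.hypot(*d).round(4),"yaw",np.arctan2(d[1],d[0]).round(3),"grasp",(B+d/np.hypot(*d)*.034).round(4))
P=np.load("top0.npy");f=c["frame"].astype(int)
for lo,hi,nm in [((382,172),(402,183),"4f"),((389,155),(409,167),"4b"),((438,196),(459,206),"2f"),((444,179),(465,190),"2b")]:
    q=P[lo[1]:hi[1],lo[0]:hi[0]].reshape(-1,3);q=q[q[:,2]>.06];xy=q[:,:2];w,V=np.linalg.eigh(np.cov(xy.T));print(nm,np.round([xy[:,0].min()/2+xy[:,0].max()/2,xy[:,1].min()/2+xy[:,1].max()/2],4),q.mean(0).round(4),"normal yaw",np.arctan(V[1,0]/V[0,0]).round(3))
# rail base corners from the crop, z .01
R=[cr(*p,.01) for p in [(434,82),(772,226),(727,340),(384,190)]]
print("rail",np.round(R,4).tolist(),"centre",np.mean(R,0).round(4),"yaw",np.arctan2(*(R[0]-R[3])[::-1]).round(3),np.arctan2(*(R[1]-R[2])[::-1]).round(3),np.arctan2(*(R[0]-R[1])[::-1]).round(3)-np.pi/2)
def dr(x,y,z): return ray(c,140+(x-420+.5)*120/380-.5,190+(y+.5)*115/364-.5,z)
F=[dr(522,345,.066),dr(780,208,.066)];print("panel front top",np.round(F,4),"normal",(np.arctan2(*(F[0]-F[1])[::-1])-np.pi/2).round(3))
H=[dr(612,353,.04),dr(745,288,.04)];print("handle ends",np.round(H,4))
U=[dr(445,140,.08),dr(680,18,.08)];print("unit front top",np.round(U,4))
for n in ((185,235),(215,245),(210,281),(222,290)): print(n,P[n[1],n[0]].round(4),P[n[1]-1:n[1]+2,n[0]-1:n[0]+2,2].max().round(4))
go([.3,.2,.2],0)
E
```

```text
a nose [0.7401 0.1186] rear [0.6208 0.0824] len 0.1247 yaw 0.294 grasp [0.6533 0.0923]
b nose [ 0.7632 -0.0745] rear [ 0.639  -0.0475] len 0.1272 yaw -0.214 grasp [ 0.6722 -0.0548]
c nose [0.5515 0.0526] rear [0.4254 0.0642] len 0.1266 yaw -0.091 grasp [0.4593 0.0611]
d nose [0.5651 0.0057] rear [ 0.4473 -0.033 ] len 0.124 yaw 0.317 grasp [ 0.4796 -0.0224]
e nose [ 0.536  -0.1363] rear [ 0.4103 -0.1283] len 0.126 yaw -0.063 grasp [ 0.4443 -0.1305]
4f [ 0.6196 -0.1788] [ 0.619  -0.1776  0.0828] normal yaw -0.398
4b [ 0.6647 -0.1971] [ 0.6641 -0.1966  0.0825] normal yaw -0.414
2f [ 0.5572 -0.3255] [ 0.5569 -0.3241  0.084 ] normal yaw -0.412
2b [ 0.6023 -0.3436] [ 0.6019 -0.3431  0.0822] normal yaw -0.412
rail [[0.7162, -0.1632], [0.5804, -0.4811], [0.4728, -0.435], [0.6117, -0.115]] centre [ 0.5953 -0.2986] yaw -0.432 -0.405 -0.4037963267948965
panel front top [[0.2981 0.3916]
 [0.411  0.1832]] normal 0.496
handle ends [[0.2891 0.3245]
 [0.3436 0.2147]]
unit front top [[0.4646 0.4574]
 [0.5671 0.2677]]
(185, 235) [0.4643 0.3772 0.0223] 0.0282
(215, 245) [0.4377 0.2946 0.0214] 0.0246
(210, 281) [0.3418 0.3014 0.0365] 0.07
(222, 290) [0.3196 0.266  0.0492] 0.0541
at [0.1853 0.5176 0.1845] yaw 2.7978 -> [-0.8602, -1.0416, -0.0611] [-0.0001, 0.0002, 0.4453]
```

Emit:
play_rows:
  motion:
    - [[-0.86,-1,0,0,0,0.23,0],[-0.86,-1,0,0,0,0.23,0],[-0.86,-1,0,0,0,0.23,0],[-0.86,-1,0,0,0,0.23,0],[-0.86,-1,0,0,0,0.23,0],[-0.86,-1,0,0,0,0.23,0],[-0.86,-1,0,0,0,0.23,0],[-0.86,-1,0,0,0,0.23,0],[-0.86,-1,0,0,0,0.23,0],[-0.86,-1,0,0,0,0.23,0]]
  grip_force: 40

```text
time_s: 1.15
ee_pos: [0.3036, 0.2097, 0.1849]
eef_rot: [-3.142, -0.0, 1.346]
force: [-0.8, -0.0, 0.3]
grip_width: 0.0468
grip_force: 0.0
```

```bash
python3 -c "
from h import *
print(get_obs()['qpos'].round(3),get_obs()['grip_width'])
go([.4,0,.18],-.063)"
```

```text
[ 0.505 -0.119  1.978  0.     1.283  0.73 ] 0.046847713428963954
at [0.3036 0.2097 0.1849] yaw 1.3459 -> [-0.7315, 0.5629, 0.0197] [-0.0, 0.0, 0.2242]
```

Emit:
play_rows:
  motion:
    - [[-0.73,0.56,0.02,0,0,0.224,0.2],[-0.73,0.56,0.02,0,0,0.224,0.2],[-0.73,0.56,0.02,0,0,0.224,0.2],[-0.73,0.56,0.02,0,0,0.224,0.2],[-0.73,0.56,0.02,0,0,0.224,0.2],[-0.73,0.56,0.02,0,0,0.224,0.2],[-0.73,0.56,0.02,0,0,0.224,0.2],[-0.73,0.56,0.02,0,0,0.224,0.2],[-0.73,0.56,0.02,0,0,0.224,0.2],[-0.73,0.56,0.02,0,0,0.224,0.2]]

```text
time_s: 2.15
ee_pos: [0.4006, 0.0015, 0.1798]
eef_rot: [-3.142, 0.0, -0.061]
force: [-0.2, -0.8, 0.1]
grip_width: 0.0566
grip_force: 0.0
```

```bash
python3 -c "
from h import *
go([.4443,-.1305,.06],-.063)"
```

```text
at [0.4006 0.0015 0.1798] yaw -0.0606 -> [0.2066, 0.5163, 0.4792] [0.0, 0.0001, 0.0004]
```

Emit:
play_rows:
  motion:
    - [[0.207,0.516,0.2,0,0,0,0.2],[0.207,0.516,0.3,0,0,0,0.2],[0.207,0.516,0.4,0,0,0,0.2],[0.207,0.516,0.48,0,0,0,0.2],[0.207,0.516,0.54,0,0,0,0.2],[0.207,0.516,0.59,0,0,0,0.2],[0.207,0.516,0.626,0,0,0,0.2],[0.207,0.516,0.626,0,0,0,0.2],[0.207,0.516,0.626,0,0,0,-0.7],[0.207,0.516,0.626,0,0,0,-0.7]]

```text
time_s: 3.15
ee_pos: [0.4459, -0.1301, 0.0244]
eef_rot: [3.141, -0.002, -0.054]
force: [-0.3, -0.2, -0.3]
grip_width: 0.0439
grip_force: 0.0
```

Emit:
play_rows:
  motion:
    - [[0,0,0,0,0,0,-1],[0,0,0,0,0,0,-1],[0,0,0,0,0,0,-1],[0,0,0,0,0,0,-1],[0,0,-0.05,0,0,0,-1],[0,0,-0.2,0,0,0,-1],[0,0,-0.4,0,0,0,-1],[0,0,-0.4,0,0,0,-1]]

```text
time_s: 3.95
ee_pos: [0.448, -0.1311, 0.1299]
eef_rot: [3.139, -0.01, -0.055]
force: [0.5, -0.8, -0.9]
grip_width: 0.0004
grip_force: 0.0
```

```bash
python3 -c "
from h import *
u=np.array([np.cos(-.406),np.sin(-.406)])
e=np.array([.5797,-.3345]);s=e-u*(.027+.0675+.02+.03)   # grasp is ~ .0955 behind tip (handle +7)
go([*(e-u*.165),.14],-.406)"
```

```text
at [ 0.448  -0.1311  0.1299] yaw -0.0547 -> [-0.0487, 0.5566, -0.0391] [0.0002, -0.0016, 0.0559]
```

The grip closed on nothing, so I'll look for the pin.

```bash
cat >> h.py <<'E'
def crop(c,n,u0,u1,v0,v1,w=800):
    f=c["frame"][v0:v1,u0:u1,::-1];k=w/(u1-u0);cv2.imwrite(f"pics/{n}.png",cv2.resize(f,(w,int((v1-v0)*k)),interpolation=cv2.INTER_CUBIC));print(n,"scale",k)
E
python3 -c "
from h import *
c=camera('top');crop(c,'c3',235,505,110,290)
c=camera('scene');save(c,'s3')"
```

```text
c3 scale 2.962962962962963
```

View pics/c3.png

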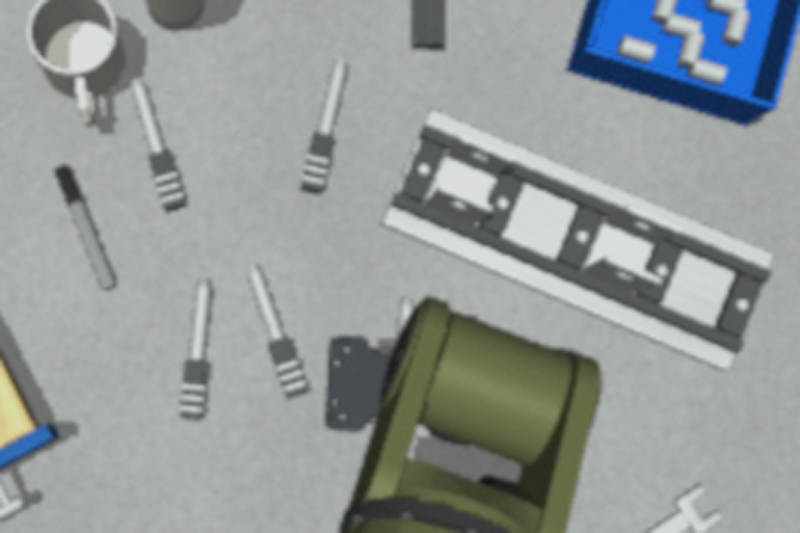

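Emit:
play_rows:
  motion:
    - [[0,0.4,-0.2,0,0,0,0.2],[0,0.8,-0.2,0,0,0,0.2],[0,0.9,-0.2,0,0,0,0.2],[0,0.9,-0.2,0,0,0,0.2],[0,0.9,-0.2,0,0,0,0.2],[0,0.9,-0.2,0,0,0,0.2]]

```text
time_s: 4.65
ee_pos: [0.4318, -0.3578, 0.1721]
eef_rot: [-3.141, 0.002, -0.058]
force: [0.2, -0.1, -1.1]
grip_width: 0.0451
grip_force: 0.0
```

```bash
python3 -c "
from h import *
c=camera('top');crop(c,'c4',280,440,170,290)"
```

```text
c4 scale 5.0
```

View pics/c4.png

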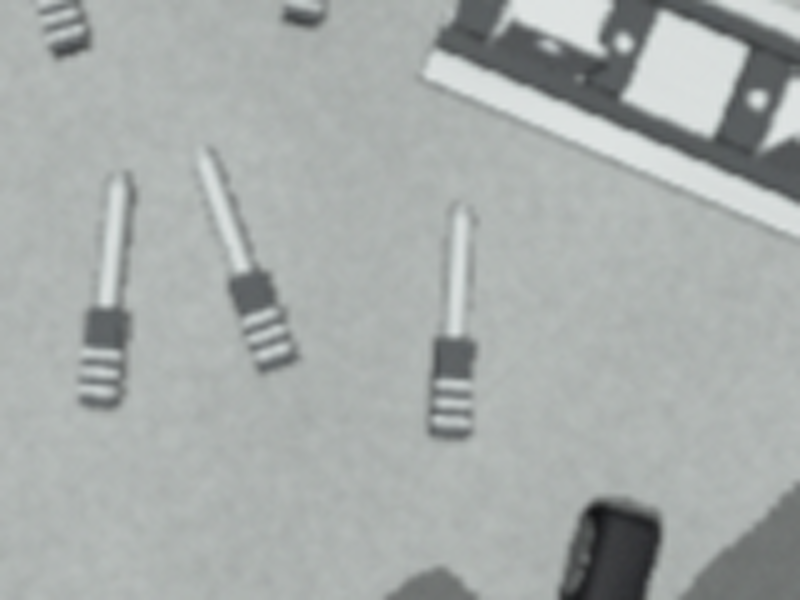

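The pin hasn't moved. I lifted before the fingers had closed, at about 0.06 m/s. I'll try again with a longer wait.

```bash
python3 -c "
from h import *
c=camera('top')
for p,z in (((460,203),.01),((454,339),.018),((451,437),.018)): print(ray(c,280+(p[0]+.5)/5-.5,170+(p[1]+.5)/5-.5,z).round(4))
go([.4455,-.1305,.06],-.063)"
```

```text
[ 0.5375 -0.1351]
[ 0.4617 -0.1302]
[ 0.4083 -0.1283]
at [ 0.4324 -0.3545  0.172 ] yaw -0.0558 -> [0.003, -0.8969, 0.4495] [-0.0003, 0.0003, 0.0011]
```

Emit:
play_rows:
  motion:
    - [[0.003,-0.3,0,0,0,0,0.2],[0.003,-0.6,0,0,0,0,0.2],[0.003,-0.897,0.1,0,0,0,0.2],[0.003,-0.897,0.25,0,0,0,0.2],[0.003,-0.897,0.4,0,0,0,0.2],[0.003,-0.897,0.5,0,0,0,0.2],[0.003,-0.897,0.56,0,0,0,0.2],[0.003,-0.897,0.597,0,0,0,0.2],[0.003,-0.897,0.597,0,0,0,0.2],[0.003,-0.897,0.597,0,0,0,-1]]

```text
time_s: 5.75
ee_pos: [0.4464, -0.1309, 0.025]
eef_rot: [3.141, -0.001, -0.055]
force: [0.1, 0.1, 0.6]
grip_width: 0.0513
grip_force: 0.0
```

Emit:
play_rows:
  motion:
    - [[0,0,0,0,0,0,-1],[0,0,0,0,0,0,-1],[0,0,0,0,0,0,-1],[0,0,0,0,0,0,-1],[0,0,0,0,0,0,-1],[0,0,0,0,0,0,-1],[0,0,0,0,0,0,-1],[0,0,0,0,0,0,-1],[0,0,0,0,0,0,-1]]

```text
time_s: 6.65
ee_pos: [0.446, -0.1309, 0.0242]
eef_rot: [3.142, 0.0, -0.055]
force: [-0.5, -0.0, 0.5]
grip_width: 0.0007
grip_force: 0.0
```

Emit:
play_rows:
  motion:
    - [[0,0,-0.05,0,0,0,-1],[0,0,-0.15,0,0,0,-1],[0,0,-0.3,0,0,0,-1],[0,0,-0.4,0,0,0,-1],[0,0,-0.4,0,0,0,-1],[0,0,-0.4,0,0,0,-1],[0,0,-0.4,0,0,0,-1]]

```text
time_s: 7.35
ee_pos: [0.4456, -0.1308, 0.1235]
eef_rot: [-3.141, 0.001, -0.055]
force: [0.5, -1.1, -0.3]
grip_width: 0.0004
grip_force: 0.0
```

```bash
python3 -c "
from h import *
u=np.array([np.cos(-.406),np.sin(-.406)])
e=np.array([.5797,-.3345])
go([*(e-u*.165),.12],-.406)"
```

```text
at [ 0.4456 -0.1308  0.1235] yaw -0.0548 -> [-0.0393, 0.5573, 0.014] [-0.0, 0.0002, 0.0559]
```

```bash
python3 -c "
from h import *
c=camera('scene');crop(c,'s4',220,420,100,250)
for p in ((.4456,-.1308,.1235),(.4456,-.1308,.1045),(.435,-.13,.02)): q=proj(c,p);print((q[0]-220)*4,(q[1]-100)*4)"
```

```text
s4 scale 4.0
382.5652453398525 186.16623541359172
383.0507820695859 208.76749374760175
396.1598777950717 299.3319714855986
```

View pics/s4.png

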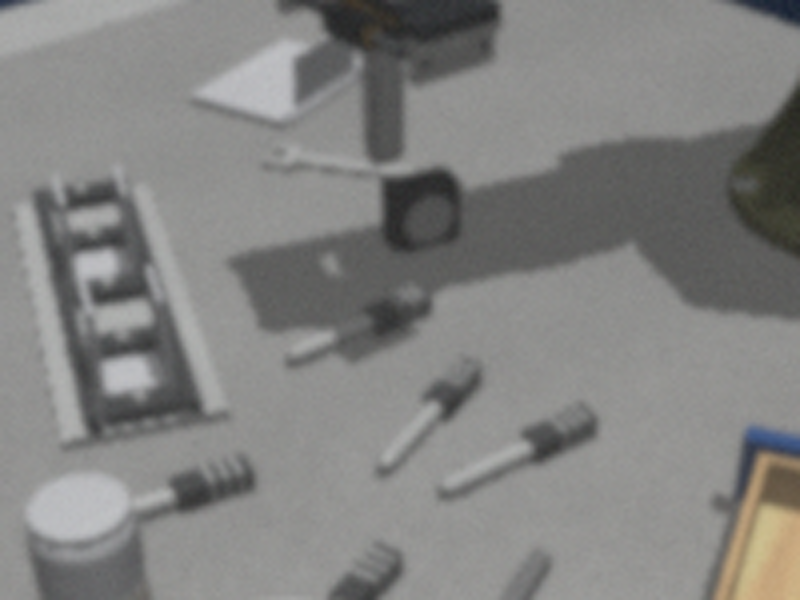

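```bash
python3 -c "
from h import *
c=camera('scene');P=cloud(c);print(get_obs()['qpos'].round(4))
for v in range(114,150,2): print(v,P[v,313].round(3),P[v,316].round(3),P[v,319].round(3))
t=cloud(camera('top'));
q=t[180:290,300:440].reshape(-1,3);q=q[(q[:,2]>.15)&(q[:,2]<.26)];print(q.min(0),q.max(0),np.median(q,0))"
```

```text
[-0.3643  0.1756  1.8269 -0.      1.1409  1.2612]
114 [ 0.455 -0.127  0.23 ] [ 0.451 -0.12   0.231] [ 0.441 -0.118  0.229]
116 [ 0.455 -0.127  0.224] [ 0.451 -0.12   0.225] [ 0.442 -0.117  0.223]
118 [ 0.455 -0.129  0.217] [ 0.452 -0.119  0.22 ] [ 0.442 -0.118  0.217]
120 [ 0.455 -0.128  0.212] [ 0.45  -0.122  0.212] [ 0.441 -0.119  0.211]
122 [ 0.454 -0.13   0.205] [ 0.454 -0.117  0.209] [ 0.442 -0.118  0.205]
124 [ 0.454 -0.13   0.198] [ 0.452 -0.119  0.202] [ 0.442 -0.118  0.199]
126 [ 0.455 -0.129  0.193] [ 0.454 -0.117  0.197] [ 0.442 -0.118  0.193]
128 [ 0.455 -0.129  0.187] [ 0.452 -0.12   0.189] [ 0.442 -0.118  0.187]
130 [ 0.454 -0.131  0.179] [ 0.452 -0.119  0.183] [ 0.442 -0.119  0.18 ]
132 [ 0.452 -0.133  0.172] [ 0.453 -0.119  0.178] [ 0.444 -0.117  0.175]
134 [ 0.453 -0.133  0.166] [ 0.454 -0.118  0.172] [ 0.443 -0.118  0.168]
136 [ 0.454 -0.131  0.161] [ 0.453 -0.119  0.165] [ 0.443 -0.118  0.162]
138 [ 0.455 -0.131  0.154] [ 0.454 -0.118  0.159] [ 0.441 -0.12   0.154]
140 [ 0.454 -0.131  0.148] [ 0.448 -0.125  0.148] [ 0.264 -0.333  0.001]
142 [ 0.298 -0.327  0.007] [ 0.292 -0.316  0.009] [ 0.282 -0.311  0.008]
144 [ 0.302 -0.322  0.002] [ 0.358 -0.236  0.057] [ 0.356 -0.222  0.063]
146 [ 0.313 -0.309  0.004] [ 0.367 -0.225  0.058] [ 0.364 -0.213  0.062]
148 [ 0.321 -0.299  0.003] [ 0.372 -0.219  0.054] [ 0.37  -0.206  0.059]
[ 0.42293452 -0.08455139  0.25719618] [ 0.47754394 -0.07358642  0.25994413] [ 0.45018941 -0.07787859  0.25888508]
```

The depth picture puts the fingertips at z ≈ 0.146, but the reported TCP implies 0.105. So the tool stands about 41 mm higher than its reading. I'll lower it in stages and check with the camera.

Emit:
play_rows:
  motion:
    - [[0,0,0.1,0,0,0,0.2],[0,0,0.2,0,0,0,0.2],[0,0,0.3,0,0,0,0.2],[0,0,0.37,0,0,0,0.2],[0,0,0.4,0,0,0,0.2],[0,0,0.4,0,0,0,0.2],[0,0,0.4,0,0,0,0.2],[0,0,0.4,0,0,0,0.2],[0,0,0.4,0,0,0,0.2],[0,0,0.4,0,0,0,0.2]]

```text
time_s: 8.5
ee_pos: [0.4463, -0.131, 0.0246]
eef_rot: [3.141, -0.001, -0.055]
force: [-0.9, 0.2, -0.8]
grip_width: 0.0559
grip_force: 0.0
```

```bash
python3 -c "
from h import *
c=camera('scene');crop(c,'s5',260,380,110,200)
P=cloud(c);q=P[120:200,290:345].reshape(-1,3);q=q[(abs(q[:,0]-.446)<.02)&(abs(q[:,1]+.131)<.06)&(q[:,2]>.03)]
for y0 in (-.19,-.13):
  s=q[(q[:,1]>y0)&(q[:,1]<y0+.06)]
  if len(s): print(np.percentile(s,[1,50,99],axis=0).round(3).tolist())
o=get_obs();print(o['ee_pos'],o['qpos'])"
```

```text
s5 scale 6.666666666666667
[[0.434, -0.189, 0.048], [0.451, -0.161, 0.113], [0.466, -0.144, 0.188]]
[[0.429, -0.117, 0.054], [0.452, -0.091, 0.186], [0.466, -0.072, 0.224]]
[ 0.4461909  -0.13098213  0.02452457] [-3.64326615e-01  3.25592612e-01  1.90756013e+00  8.06899198e-06
  9.07870432e-01  1.26121035e+00]
```

View pics/s5.png

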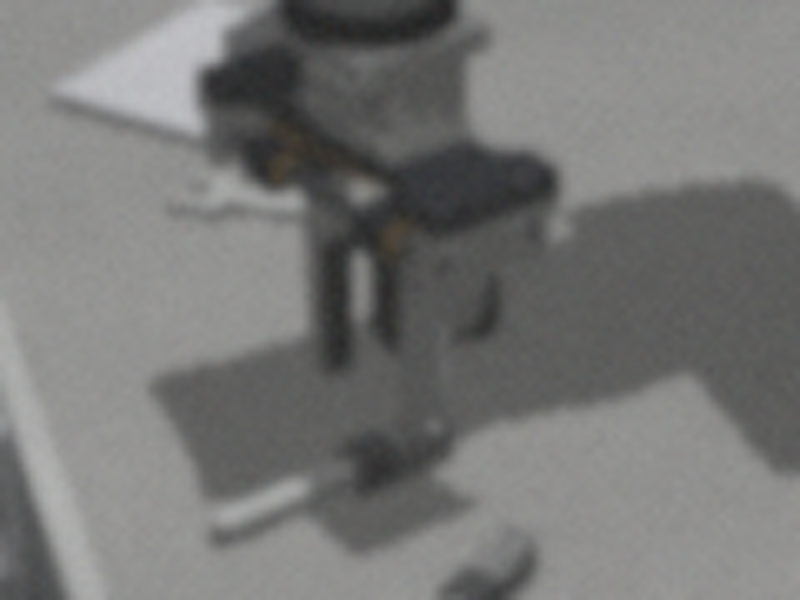

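The tips hang at z ≈ 0.046 with the TCP reading 0.0245, so the offset is real: tip z = reading + 0.021. I'll go down about 40 mm more and watch the force.

Emit:
play_rows:
  motion:
    - [[0,0,0.04,0,0,0,0.2],[0,0,0.08,0,0,0,0.2],[0,0,0.12,0,0,0,0.2],[0,0,0.14,0,0,0,0.2],[0,0,0.14,0,0,0,0.2],[0,0,0.14,0,0,0,0.2]]

```text
time_s: 9.15
ee_pos: [0.446, -0.1309, -0.0109]
eef_rot: [-3.141, 0.0, -0.055]
force: [-0.7, -0.8, 0.4]
grip_width: 0.0565
grip_force: 0.0
```

Emit:
play_rows:
  motion:
    - [[0,0,0,0,0,0,-1],[0,0,0,0,0,0,-1],[0,0,0,0,0,0,-1],[0,0,0,0,0,0,-1],[0,0,0,0,0,0,-1],[0,0,0,0,0,0,-1],[0,0,0,0,0,0,-1],[0,0,0,0,0,0,-1]]

```text
time_s: 9.95
ee_pos: [0.4461, -0.1309, -0.0107]
eef_rot: [3.142, -0.0, -0.055]
force: [-0.9, -0.2, 2.6]
grip_width: 0.02
grip_force: 40.0
```

Emit:
play_rows:
  motion:
    - [[0,0,0,0,0,0,-0.3],[0,0,0,0,0,0,-0.3],[0,0,0.02,0,0,0,-0.3],[0,0,0.02,0,0,0,-0.3],[0,0,0.02,0,0,0,-0.3],[0,0,0.02,0,0,0,-1],[0,0,0.02,0,0,0,-1],[0,0,0.02,0,0,0,-1],[0,0,0.02,0,0,0,-1],[0,0,0.02,0,0,0,-1]]

```text
time_s: 10.95
ee_pos: [0.4461, -0.131, -0.0157]
eef_rot: [3.142, -0.0, -0.055]
force: [-0.0, -1.7, 0.5]
grip_width: 0.0196
grip_force: 40.0
```

Emit:
play_rows:
  motion:
    - [[0,0,-0.05,0,0,0,-1],[0,0,-0.15,0,0,0,-1],[0,0,-0.3,0,0,0,-1],[0,0,-0.4,0,0,0,-1],[0,0,-0.4,0,0,0,-1],[0,0,-0.4,0,0,0,-1],[0,0,-0.4,0,0,0,-1]]

```text
time_s: 11.65
ee_pos: [0.4454, -0.1307, 0.0832]
eef_rot: [-3.141, 0.002, -0.055]
force: [0.6, 0.4, -2.3]
grip_width: 0.0197
grip_force: 40.0
```

```bash
python3 -c "
from h import *
u=np.array([np.cos(-.406),np.sin(-.406)])
e=np.array([.5797,-.3345])
go([*(e-u*.165),.08],-.406)"
```

```text
at [ 0.4454 -0.1307  0.0832] yaw -0.0548 -> [-0.0386, 0.5576, 0.0127] [-0.0, 0.0003, 0.0559]
```

Emit:
play_rows:
  motion:
    - [[-0.039,0.2,0.01,0,0,0.02,-1],[-0.039,0.4,0.01,0,0,0.04,-1],[-0.039,0.557,0.01,0,0,0.056,-1],[-0.039,0.557,0.06,0,0,0.056,-1],[-0.039,0.557,0.12,0,0,0.056,-1],[-0.039,0.557,0.176,0,0,0.056,-1],[-0.039,0.557,0.176,0,0,0.056,-1],[-0.039,0.557,0.176,0,0,0.056,-1],[-0.039,0.557,0.176,0,0,0.056,-1]]

```text
time_s: 12.55
ee_pos: [0.4289, -0.2693, 0.0406]
eef_rot: [3.142, -0.0, -0.406]
force: [-1.0, -0.5, -0.9]
grip_width: 0.0198
grip_force: 40.0
```

```bash
python3 -c "
from h import *
c=camera('top');crop(c,'t6',370,490,150,240)
P=cloud(c)
u=np.array([np.cos(-.406),np.sin(-.406)])
e=np.array([.5797,-.3345]);d=P[...,:2]-e;a=d@u;l=d@np.array([-u[1],u[0]])
m=(a<-.03)&(a>-.12)&(abs(l)<.025)&(P[...,2]>.04)&(P[...,2]<.09)
for lo in (-.115,-.1,-.085,-.07,-.05):
  k=m&(a>lo)&(a<lo+.015)
  if k.sum(): print(lo,k.sum(),'lat mid',((l[k].min()+l[k].max())/2).round(4),l[k].mean().round(4),'z',np.percentile(P[k][:,2],[10,50,95]).round(4))
print('tip a',a[m].max())
for nm,k in (('front',(a>-.035)&(a<-.012)),('back',(a>.012)&(a<.035))):
  k=k&(abs(l)<.035)&(P[...,2]>.075);print(nm,k.sum(),a[k].mean(),'lat',l[k].min(),l[k].max(),l[k].mean(),'z',np.median(P[k][:,2]))
c=camera('scene');crop(c,'s6',200,300,125,200)
"
```

```text
t6 scale 6.666666666666667
-0.115 18 lat mid 0.0043 0.0047 z [0.0686 0.0724 0.078 ]
-0.1 27 lat mid 0.001 0.0027 z [0.0691 0.0732 0.0761]
-0.085 21 lat mid 0.0006 0.0009 z [0.0685 0.0712 0.0761]
tip a -0.07306386330541591
front 66 -0.024717942868180822 lat -0.026053831194487457 0.02391705100228592 5.708630057233056e-05 z 0.08885931104254174
back 68 0.0240150190840354 lat -0.025520982605903575 0.02437896872480249 0.00025222200569667943 z 0.08988193372909792
s6 scale 8.0
```

View pics/t6.png

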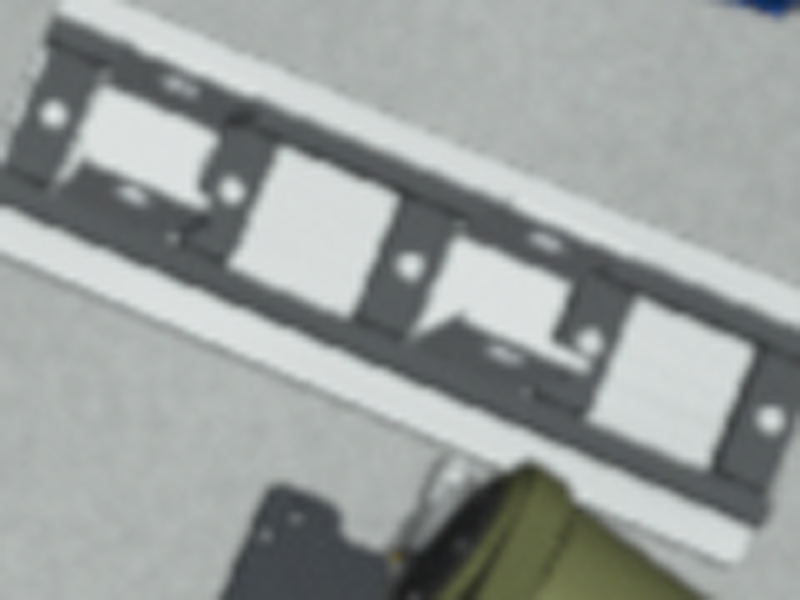

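Emit:
play_rows:
  motion:
    - [[0.06,0.001,0.004,0,0,0,-1],[0.11,0.001,0.004,0,0,0,-1],[0.15,0.001,0.004,0,0,0,-1],[0.18,0.001,0.004,0,0,0,-1],[0.2,0.001,0.004,0,0,0,-1],[0.22,0.001,0.004,0,0,0,-1],[0.24,0.001,0.004,0,0,0,-1],[0.25,0.001,0.004,0,0,0,-1],[0.25,0.001,0.004,0,0,0,-1],[0.25,0.001,0.004,0,0,0,-1]]

```text
time_s: 13.65
ee_pos: [0.4859, -0.2943, 0.0392]
eef_rot: [-3.142, 0.0, -0.407]
force: [0.4, 0.2, -1.3]
grip_width: 0.0196
grip_force: 40.0
```

```bash
cat >> h.py <<'E'
def brk(e,yaw=-.406):
    P=cloud(camera("top"));u=np.array([np.cos(yaw),np.sin(yaw)]);e=np.array(e)
    d=P[...,:2]-e;a=d@u;l=d@np.array([-u[1],u[0]])
    o=get_obs();q=o["ee_pos"][:2]-e;print("tcp a %.4f lat %.4f z %.4f grip %.4f"%(q@u,q@[-u[1],u[0]],o["ee_pos"][2],o["grip_width"]))
    for nm,k in (('front',(a>-.045)&(a<-.002)),('back',(a>.002)&(a<.045))):
        k=k&(abs(l)<.04)&(P[...,2]>.08);print(nm,k.sum(),"a %.4f"%a[k].mean(),"lat %.4f"%l[k].mean(),"z %.4f"%np.median(P[k][:,2]))
    for lo in np.arange(-.02,.06,.01):
        k=(a>lo)&(a<lo+.01)&(abs(l)<.012)&(P[...,2]>.05)&(P[...,2]<.082)
        if k.sum()>2: print(lo.round(3),k.sum(),"shank lat %.4f z %.4f"%(l[k].mean(),np.percentile(P[k][:,2],75)))
E
python3 -c "
from h import *
brk([.5797,-.3345])"
```

```text
tcp a -0.1021 lat -0.0002 z 0.0392 grip 0.0193
front 27 a -0.0246 lat 0.0139 z 0.0890
back 58 a 0.0243 lat 0.0008 z 0.0898
-0.02 6 shank lat 0.0008 z 0.0730
0.02 28 shank lat -0.0004 z 0.0725
```

Emit:
play_rows:
  motion:
    - [[0.03,0,0,0,0,0,-1],[0.06,0,0,0,0,0,-1],[0.09,0,0,0,0,0,-1],[0.12,0,0,0,0,0,-1],[0.14,0,0,0,0,0,-1],[0.16,0,0,0,0,0,-1],[0.18,0,0,0,0,0,-1],[0.2,0,0,0,0,0,-1],[0.21,0,0,0,0,0,-1],[0.21,0,0,0,0,0,-1]]

```text
time_s: 14.7
ee_pos: [0.5344, -0.3152, 0.0392]
eef_rot: [3.142, -0.0, -0.407]
force: [0.3, 0.4, -1.6]
grip_width: 0.0198
grip_force: 40.0
```

```bash
python3 -c "
from h import *
brk([.5797,-.3345])"
```

```text
tcp a -0.0495 lat -0.0002 z 0.0391 grip 0.0198
front 456 a -0.0317 lat 0.0043 z 0.3641
back 22 a 0.0245 lat 0.0164 z 0.0900
0.01 3 shank lat 0.0060 z 0.0716
0.02 9 shank lat 0.0075 z 0.0685
0.03 5 shank lat 0.0042 z 0.0702
```

Emit:
play_rows:
  motion:
    - [[0.01,0,0,0,0,0,-1],[0.018,0,0,0,0,0,-1],[0.018,0,0,0,0,0,-1],[0.018,0,0.004,0,0,0,-1],[0.018,0,0.004,0,0,0,-0.3],[0.018,0,0.004,0,0,0,-0.1],[0.018,0,0.004,0,0,0,0],[0.018,0,0.004,0,0,0,0],[0.018,0,0.004,0,0,0,0],[0.018,0,0.004,0,0,0,0]]

```text
time_s: 15.75
ee_pos: [0.5384, -0.317, 0.0382]
eef_rot: [3.142, -0.0, -0.407]
force: [0.1, 0.2, 0.0]
grip_width: 0.047
grip_force: 0.0
```

Emit:
play_rows:
  motion:
    - [[0,0,-0.1,0,0,0,0.1],[0,0,-0.2,0,0,0,0.1],[0,0,-0.4,0,0,0,0.1],[0,0,-0.5,0,0,0,0.1],[0,-0.2,-0.5,0,0,0,0.1],[-0.2,-0.4,-0.5,0,0,0,0.2],[-0.4,-0.6,-0.5,0,0,0,0.2],[-0.6,-0.8,-0.5,0,0,0,0.2],[-0.6,-1,-0.5,0,0,0,0.2],[-0.6,-1,-0.5,0,0,0,0.2]]

```text
time_s: 16.75
ee_pos: [0.4989, -0.03, 0.1636]
eef_rot: [-3.141, -0.001, -0.407]
force: [0.5, 0.3, -0.0]
grip_width: 0.0562
grip_force: 0.0
```

```bash
python3 -c "
from h import *
brk([.5797,-.3345])
c=camera('top');crop(c,'t7',235,505,110,290)"
```

```text
tcp a -0.1970 lat 0.2532 z 0.1637 grip 0.0564
front 58 a -0.0245 lat -0.0007 z 0.0901
back 59 a 0.0242 lat -0.0002 z 0.0898
-0.02 12 shank lat -0.0003 z 0.0714
-0.01 21 shank lat 0.0009 z 0.0728
0.0 22 shank lat 0.0003 z 0.0732
0.01 19 shank lat 0.0002 z 0.0746
0.02 25 shank lat 0.0015 z 0.0762
0.03 15 shank lat -0.0000 z 0.0766
0.04 7 shank lat 0.0010 z 0.0762
t7 scale 2.962962962962963
```

View pics/t7.png

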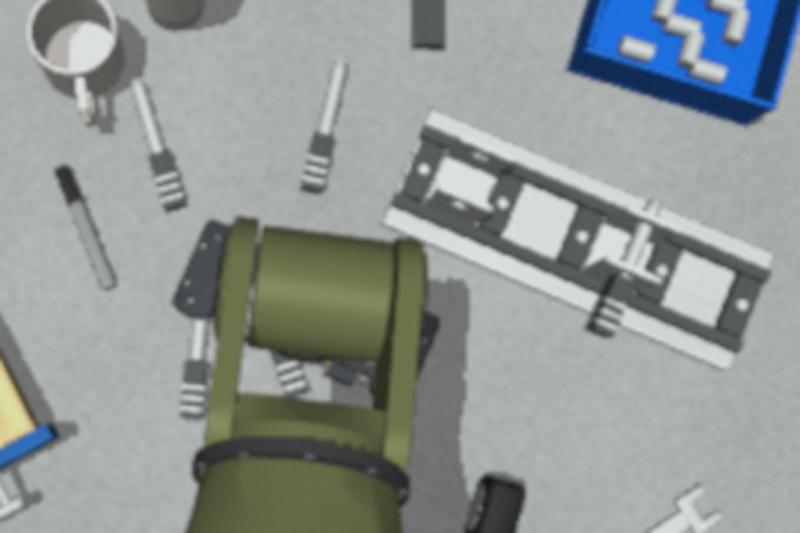

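Pin 1 sits through both flanges of bracket 2 with its nose out, and the bracket is standing. Next is the pin at crop px (318,165), for bracket 4.

```bash
python3 -c "
from h import *
go([.6745,-.0552,.03],-.214)"
```

```text
at [ 0.4992 -0.0272  0.1636] yaw -0.4016 -> [0.6891, -0.1704, 0.5349] [-0.0001, -0.0001, -0.0299]
```

Emit:
play_rows:
  motion:
    - [[0.2,-0.05,0,0,0,-0.01,0.2],[0.4,-0.1,0,0,0,-0.02,0.2],[0.6,-0.15,0.05,0,0,-0.03,0.2],[0.689,-0.17,0.2,0,0,-0.03,0.2],[0.689,-0.17,0.4,0,0,-0.03,0.2],[0.689,-0.17,0.53,0,0,-0.03,0.2],[0.689,-0.17,0.53,0,0,-0.03,0.2],[0.689,-0.17,0.53,0,0,-0.03,0.2]]

```text
time_s: 17.65
ee_pos: [0.675, -0.0613, 0.0319]
eef_rot: [-3.142, -0.001, -0.219]
force: [0.2, -0.3, 0.7]
grip_width: 0.0566
grip_force: 0.0
```

```bash
python3 -c "
from h import *
go([.6745,-.0552,-.0145],-.214)
c=camera('scene');P=cloud(c);o=get_obs()['ee_pos']
k=(abs(P[...,0]-o[0])<.018)&(abs(P[...,1]-o[1])<.05)&(P[...,2]>.03)&(P[...,2]<.12);print('tip z',np.percentile(P[k][:,2],[0,1,3,10]).round(3))
crop(c,'s8',200,320,150,240)"
```

```text
at [ 0.675  -0.0613  0.0319] yaw -0.2185 -> [-0.0074, -0.0234, 0.1854] [-0.0, -0.0001, -0.0007]
tip z [0.055 0.056 0.058 0.062]
s8 scale 6.666666666666667
```

View pics/s8.png

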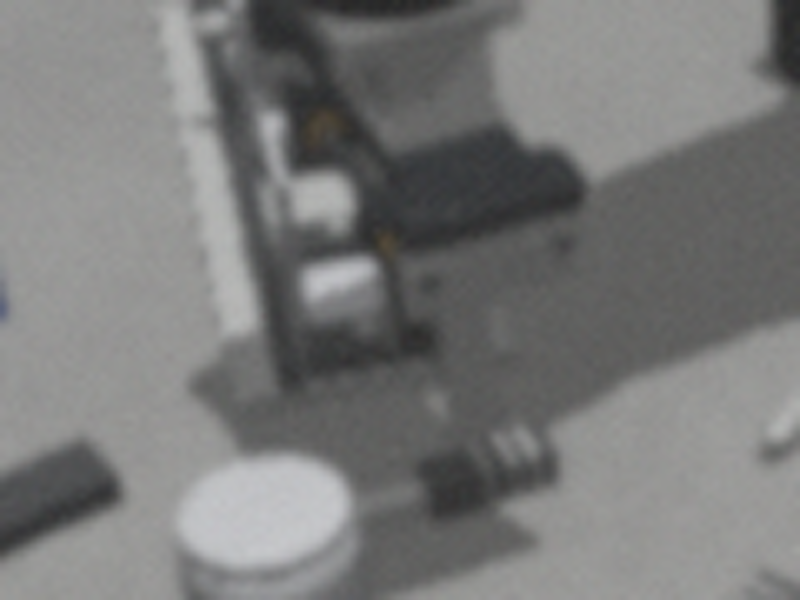

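Emit:
play_rows:
  motion:
    - [[-0.007,-0.023,0.04,0,0,0,0.2],[-0.007,-0.023,0.08,0,0,0,0.2],[-0.007,-0.023,0.12,0,0,0,0.2],[-0.007,-0.023,0.15,0,0,0,0.2],[-0.007,-0.023,0.17,0,0,0,0.2],[-0.007,-0.023,0.188,0,0,0,0.2],[-0.007,-0.023,0.188,0,0,0,0.2],[-0.007,-0.023,0.188,0,0,0,-1],[-0.007,-0.023,0.188,0,0,0,-1],[-0.007,-0.023,0.188,0,0,0,-1]]

```text
time_s: 18.7
ee_pos: [0.6743, -0.0548, -0.0159]
eef_rot: [-3.142, -0.001, -0.218]
force: [0.7, 0.9, -0.7]
grip_width: 0.0358
grip_force: 0.0
```

Emit:
play_rows:
  motion:
    - [[0,0,0,0,0,0,-1],[0,0,0,0,0,0,-1],[0,0,0,0,0,0,-1],[0,0,0,0,0,0,-1],[0,0,0,0,0,0,-1],[0,0,0,0,0,0,-1],[0,0,0,0,0,0,-1]]

```text
time_s: 19.4
ee_pos: [0.6742, -0.0548, -0.0162]
eef_rot: [-3.142, -0.0, -0.218]
force: [0.3, 1.2, 2.2]
grip_width: 0.0193
grip_force: 40.0
```

Emit:
play_rows:
  motion:
    - [[0,0,-0.05,0,0,0,-1],[0,0,-0.15,0,0,0,-1],[0,0,-0.3,0,0,0,-1],[0,0,-0.45,0,0,0,-1],[0,0,-0.5,0,0,0,-1],[0,0,-0.5,0,0,0,-1],[0,0,-0.5,0,0,0,-1]]

```text
time_s: 20.1
ee_pos: [0.6734, -0.0547, 0.107]
eef_rot: [3.141, 0.002, -0.218]
force: [0.2, 0.1, -1.7]
grip_width: 0.0196
grip_force: 40.0
```

```bash
python3 -c "
from h import *
u=np.array([np.cos(-.406),np.sin(-.406)])
e=np.array([.642,-.188])
go([*(e-u*.165),.10],-.406)"
```

```text
at [ 0.6734 -0.0547  0.107 ] yaw -0.2182 -> [-0.6556, 0.4244, 0.0297] [0.0001, 0.0003, 0.0299]
```

Emit:
play_rows:
  motion:
    - [[-0.2,0.1,0,0,0,0,-1],[-0.4,0.2,0,0,0,0.01,-1],[-0.6,0.32,0,0,0,0.02,-1],[-0.656,0.424,0.03,0,0,0.03,-1],[-0.656,0.424,0.1,0,0,0.03,-1],[-0.656,0.424,0.2,0,0,0.03,-1],[-0.656,0.424,0.273,0,0,0.03,-1],[-0.656,0.424,0.273,0,0,0.03,-1],[-0.656,0.424,0.273,0,0,0.03,-1],[-0.656,0.424,0.273,0,0,0.03,-1]]

```text
time_s: 21.1
ee_pos: [0.4913, -0.1228, 0.0409]
eef_rot: [-3.142, -0.0, -0.407]
force: [0.2, -0.7, -1.2]
grip_width: 0.0198
grip_force: 40.0
```

```bash
python3 -c "
from h import *
u=np.array([np.cos(-.406),np.sin(-.406)])
e=np.array([.642,-.188])
go([*(e-u*.165),.0388],-.406)
P=cloud(camera('top'));d=P[...,:2]-e;a=d@u;l=d@np.array([-u[1],u[0]])
m=(a<-.03)&(a>-.12)&(abs(l)<.025)&(P[...,2]>.04)&(P[...,2]<.09)
for lo in (-.115,-.1,-.085,-.07):
  k=m&(a>lo)&(a<lo+.015)
  if k.sum(): print(lo,k.sum(),'lat mid',((l[k].min()+l[k].max())/2).round(4),l[k].mean().round(4),'z',np.percentile(P[k][:,2],[10,50,75]).round(4))
print('tip a',a[m].max())
brk(e)
"
```

```text
at [ 0.4913 -0.1228  0.0409] yaw -0.4065 -> [-0.0033, 0.0015, 0.0085] [-0.0, -0.0001, -0.0001]
-0.085 22 lat mid 0.0011 0.0013 z [0.0688 0.0736 0.0744]
tip a -0.07086448652739909
tcp a -0.1641 lat 0.0004 z 0.0411 grip 0.0196
front 55 a -0.0246 lat 0.0011 z 0.0898
back 59 a 0.0242 lat 0.0000 z 0.0899
0.02 27 shank lat -0.0002 z 0.0661
```

Emit:
play_rows:
  motion:
    - [[0.06,0.001,0.007,0,0,0,-1],[0.11,0.001,0.007,0,0,0,-1],[0.15,0.001,0.007,0,0,0,-1],[0.18,0.001,0.007,0,0,0,-1],[0.2,0.001,0.007,0,0,0,-1],[0.22,0.001,0.007,0,0,0,-1],[0.24,0.001,0.007,0,0,0,-1],[0.25,0.001,0.007,0,0,0,-1],[0.25,0.001,0.007,0,0,0,-1],[0.25,0.001,0.007,0,0,0,-1]]

```text
time_s: 22.2
ee_pos: [0.5482, -0.1477, 0.0386]
eef_rot: [3.142, 0.0, -0.407]
force: [-0.1, 0.4, -1.6]
grip_width: 0.0195
grip_force: 40.0
```

```bash
python3 -c "
from h import *
brk([.642,-.188])"
```

```text
tcp a -0.1021 lat 0.0000 z 0.0387 grip 0.0197
front 0 a nan lat nan z nan
back 60 a 0.0243 lat 0.0004 z 0.0893
0.02 24 shank lat -0.0008 z 0.0694h.py:30: RuntimeWarning: Mean of empty slice.
  k=k&(abs(l)<.04)&(P[...,2]>.08);print(nm,k.sum(),"a %.4f"%a[k].mean(),"lat %.4f"%l[k].mean(),"z %.4f"%np.median(P[k][:,2]))
  ret = ret.dtype.type(ret / rcount)
  return _methods._mean(a, axis=axis, dtype=dtype,
```

Emit:
play_rows:
  motion:
    - [[0.03,0,0,0,0,0,-1],[0.06,0,0,0,0,0,-1],[0.09,0,0,0,0,0,-1],[0.12,0,0,0,0,0,-1],[0.14,0,0,0,0,0,-1],[0.16,0,0,0,0,0,-1],[0.18,0,0,0,0,0,-1],[0.2,0,0,0,0,0,-1],[0.21,0,0,0,0,0,-1],[0.21,0,0,0,0,0,-1]]

```text
time_s: 23.25
ee_pos: [0.5968, -0.1686, 0.0386]
eef_rot: [-3.142, -0.0, -0.407]
force: [0.2, 0.1, -1.6]
grip_width: 0.0201
grip_force: 40.0
```

Emit:
play_rows:
  motion:
    - [[0.01,0,0,0,0,0,-1],[0.018,0,0,0,0,0,-1],[0.018,0,0,0,0,0,-1],[0.018,0,0.003,0,0,0,-1],[0.018,0,0.003,0,0,0,-0.3],[0.018,0,0.003,0,0,0,-0.1],[0.018,0,0.003,0,0,0,0],[0.018,0,0.003,0,0,0,0],[0.018,0,0.003,0,0,0,0],[0.018,0,0.003,0,0,0,0]]

```text
time_s: 24.25
ee_pos: [0.6007, -0.1703, 0.038]
eef_rot: [3.142, -0.0, -0.407]
force: [0.6, 0.0, 1.6]
grip_width: 0.0471
grip_force: 0.0
```

Emit:
play_rows:
  motion:
    - [[0,0,-0.1,0,0,0,0.1],[0,0,-0.2,0,0,0,0.1],[0,0,-0.4,0,0,0,0.1],[0,0,-0.5,0,0,0,0.1],[-0.2,-0.2,-0.5,0,0,0,0.1],[-0.4,-0.4,-0.5,0,0,-0.01,0.2],[-0.6,-0.6,-0.5,0,0,-0.02,0.2],[-0.7,-0.8,-0.5,0,0,-0.03,0.2],[-0.7,-0.9,-0.5,0,0,-0.04,0.2],[-0.7,-0.9,-0.5,0,0,-0.05,0.2]]

```text
time_s: 25.25
ee_pos: [0.5283, 0.1081, 0.1634]
eef_rot: [-3.141, -0.001, -0.089]
force: [0.1, 0.4, 0.9]
grip_width: 0.0568
grip_force: 0.0
```

```bash
python3 -c "
from h import *
brk([.642,-.188]);brk([.5797,-.3345])"
```

```text
tcp a -0.2232 lat 0.2306 z 0.1633 grip 0.0561
front 56 a -0.0242 lat 0.0000 z 0.0902
back 60 a 0.0248 lat 0.0007 z 0.0900
-0.02 12 shank lat 0.0012 z 0.0737
-0.01 21 shank lat 0.0002 z 0.0732
0.0 18 shank lat 0.0011 z 0.0728
0.01 22 shank lat 0.0005 z 0.0744
0.02 22 shank lat 0.0004 z 0.0776
0.03 14 shank lat 0.0007 z 0.0758
0.04 10 shank lat -0.0003 z 0.0746
tcp a -0.2224 lat 0.3875 z 0.1631 grip 0.0569
front 60 a -0.0246 lat -0.0004 z 0.0896
back 60 a 0.0243 lat -0.0002 z 0.0899
-0.02 14 shank lat 0.0002 z 0.0724
-0.01 18 shank lat 0.0002 z 0.0734
0.0 22 shank lat 0.0007 z 0.0727
0.01 19 shank lat 0.0005 z 0.0752
0.02 21 shank lat 0.0010 z 0.0766
0.03 15 shank lat -0.0001 z 0.0756
0.04 7 shank lat 0.0009 z 0.0744
```

```bash
cat >> h.py <<'E'
PINS={"a":((.6175,.0815),.294),"c":((.4235,.0644),-.091),"d":((.4445,-.034),.317)}  # rear, yaw
def chk():
    for n in("top","scene"):
        c=camera(n);f=cv2.GaussianBlur(c["frame"],(5,5),0).astype(int);r=cv2.GaussianBlur(cv2.imread(f"pics/{n}0.png")[...,::-1],(5,5),0).astype(int)
        for k,((x,y),w) in PINS.items():
            print(n,k,[int(abs(f-r)[int(round(v)),int(round(u))].max()) for u,v in (proj(c,(x+s*np.cos(w),y+s*np.sin(w),.015)) for s in np.arange(.005,.13,.0135))])
E
python3 -c "
from h import *
chk()
(x,y),w=PINS['c'];s=.037;go([x+s*np.cos(w),y+s*np.sin(w),.03],w)"
```

```text
top a [20, 70, 85, 7, 12, 16, 15, 16, 16, 15]
top c [91, 115, 50, 27, 91, 87, 71, 103, 116, 106]
top d [31, 38, 37, 24, 14, 40, 42, 45, 37, 43]
scene a [3, 4, 3, 2, 5, 5, 4, 5, 4, 4]
scene c [3, 2, 1, 0, 4, 14, 36, 55, 53, 47]
scene d [37, 37, 28, 8, 5, 44, 52, 54, 53, 46]
at [0.5289 0.106  0.163 ] yaw -0.0915 -> [-0.2567, 0.204, 0.5319] [0.0, -0.0, -0.0001]
```

Emit:
play_rows:
  motion:
    - [[-0.15,0.1,0,0,0,0,0.2],[-0.257,0.2,0.1,0,0,0,0.2],[-0.257,0.204,0.25,0,0,0,0.2],[-0.257,0.204,0.4,0,0,0,0.2],[-0.257,0.204,0.52,0,0,0,0.2],[-0.257,0.204,0.6,0,0,0,0.2],[-0.257,0.204,0.66,0,0,0,0.2],[-0.257,0.204,0.7,0,0,0,0.2],[-0.257,0.204,0.714,0,0,0,0.2],[-0.257,0.204,0.714,0,0,0,0.2]]

```text
time_s: 26.45
ee_pos: [0.4604, 0.0603, -0.0155]
eef_rot: [3.142, 0.0, -0.093]
force: [-0.8, 0.4, 0.5]
grip_width: 0.0565
grip_force: 0.0
```

Emit:
play_rows:
  motion:
    - [[0,0,0,0,0,0,-1],[0,0,0,0,0,0,-1],[0,0,0,0,0,0,-1],[0,0,0,0,0,0,-1],[0,0,0,0,0,0,-1],[0,0,0,0,0,0,-1],[0,0,0,0,0,0,-1],[0,0,0,0,0,0,-1],[0,0,0,0,0,0,-1],[0,0,0,0,0,0,-1]]

```text
time_s: 27.45
ee_pos: [0.4604, 0.0608, -0.0154]
eef_rot: [-3.142, -0.0, -0.092]
force: [-2.0, 0.2, 5.6]
grip_width: 0.0199
grip_force: 40.0
```

Emit:
play_rows:
  motion:
    - [[0,0,-0.05,0,0,0,-1],[0,0,-0.15,0,0,0,-1],[0,0,-0.3,0,0,0,-1],[0,0,-0.45,0,0,0,-1],[0,0,-0.55,0,0,0,-1],[0,0,-0.55,0,0,0,-1],[0,0,-0.55,0,0,0,-1]]

```text
time_s: 28.15
ee_pos: [0.46, 0.0607, 0.1217]
eef_rot: [3.142, 0.0, -0.093]
force: [0.3, 0.1, -2.9]
grip_width: 0.0197
grip_force: 40.0
```

```bash
cat >> h.py <<'E'
PSI=.485; PF=np.array([.3546,.2874])          # panel outer face, top middle
DO=PF+.088*np.array([np.cos(PSI),np.sin(PSI)]) # drawer_floor point
def dw(x,y): return DO+x*np.array([np.cos(PSI),np.sin(PSI)])+y*np.array([-np.sin(PSI),np.cos(PSI)])
def drawer(P=None):
    "profile of the drawer in its own axes from the top camera"
    P=cloud(camera("top"));d=P[...,:2]-DO;x=d@[np.cos(PSI),np.sin(PSI)];y=d@[-np.sin(PSI),np.cos(PSI)];return x,y,P[...,2]
E
python3 -c "
from h import *
P=np.load('top0.npy');d=P[...,:2]-DO;x=d@[np.cos(PSI),np.sin(PSI)];y=d@[-np.sin(PSI),np.cos(PSI)];z=P[...,2]
k=(abs(y)<.06)
for lo in np.arange(-.15,.12,.01):
  s=k&(x>lo)&(x<lo+.01); print(lo.round(3),np.nanpercentile(z[s],[10,50,90]).round(3))
k=(x>-.04)&(x<.05)
for lo in list(np.arange(-.13,-.08,.01))+list(np.arange(.07,.13,.01)):
  s=k&(y>lo)&(y<lo+.01); print(lo.round(3),np.nanpercentile(z[s],[10,50,90]).round(3))
# blue panel pixels
f=cv2.imread('pics/top0.png').astype(int);b=(f[...,0]>f[...,2]+60)&(x>-.2)&(x<0)&(abs(y)<.2);print(b.sum(),np.polyfit(y[b],x[b],1),y[b].min(),y[b].max(),x[b].mean())
"
```

```text
-0.15 [-0.     0.002  0.005]
-0.14 [0.    0.004 0.051]
-0.13 [0.004 0.05  0.054]
-0.12 [-0.001  0.003  0.047]
-0.11 [-0.001  0.003  0.048]
-0.1 [0.    0.006 0.069]
-0.09 [0.067 0.07  0.072]
-0.08 [0.058 0.061 0.07 ]
-0.07 [0.021 0.024 0.027]
-0.06 [0.021 0.025 0.027]
-0.05 [0.022 0.024 0.027]
-0.04 [0.022 0.024 0.027]
-0.03 [0.022 0.024 0.027]
-0.02 [0.021 0.024 0.027]
-0.01 [0.022 0.025 0.027]
0.0 [0.021 0.024 0.027]
0.01 [0.021 0.025 0.027]
0.02 [0.021 0.024 0.027]
0.03 [0.021 0.025 0.027]
0.04 [0.022 0.024 0.027]
0.05 [0.021 0.024 0.027]
0.06 [0.022 0.024 0.027]
0.07 [0.021 0.024 0.027]
0.08 [0.022 0.025 0.027]
0.09 [0.022 0.027 0.084]
0.1 [0.022 0.081 0.085]
0.11 [0.08  0.082 0.085]
-0.13 [-0.     0.003  0.006]
-0.12 [-0.001  0.002  0.005]
-0.11 [0.    0.006 0.06 ]
-0.1 [0.024 0.06  0.063]
-0.09 [0.021 0.024 0.027]
0.07 [0.022 0.025 0.027]
0.08 [0.021 0.024 0.027]
0.09 [0.021 0.024 0.028]
0.1 [0.028 0.05  0.062]
0.11 nan
0.12 [0.    0.003 0.005]
479 [-0.01542314 -0.08614981] -0.1152389003644016 0.14100414089637972 -0.08617683092086453
  return np.nanmean(a, axis, out=out, keepdims=keepdims)
```

```bash
python3 -c "
from h import *
for x in (.051,.008,-.035): print(dw(x,-.027).round(4))
go([*dw(.051,-.027),.12],PSI+np.pi/2)"
```

```text
[0.4902 0.3283]
[0.4521 0.3083]
[0.4141 0.2882]
at [0.46   0.0607 0.1217] yaw -0.0925 -> [0.0214, -1.0771, 0.0066] [-0.0, 0.0, -0.3419]
```

Emit:
play_rows:
  motion:
    - [[0,-0.1,-0.05,0,0,-0.02,-1],[0,-0.2,-0.05,0,0,-0.04,-1],[0,-0.3,-0.05,0,0,-0.065,-1],[0,-0.4,-0.05,0,0,-0.09,-1],[0,-0.5,-0.05,0,0,-0.11,-1],[0,-0.6,-0.05,0,0,-0.13,-1],[0,-0.7,-0.05,0,0,-0.155,-1],[0,-0.8,-0.05,0,0,-0.18,-1],[0,-0.8,-0.05,0,0,-0.2,-1],[0,-0.8,-0.05,0,0,-0.22,-1]]

```text
time_s: 29.15
ee_pos: [0.4778, 0.2601, 0.1321]
eef_rot: [-3.139, 0.003, 1.297]
force: [0.2, -0.7, -1.8]
grip_width: 0.0193
grip_force: 40.0
```

```bash
python3 -c "
from h import *
chk()
go([*dw(.051,-.027),.06],PSI+np.pi/2)"
```

```text
top a [9, 14, 14, 9, 13, 16, 16, 17, 17, 16]
top c [20, 39, 35, 90, 12, 0, 14, 1, 13, 26]
top d [11, 14, 13, 9, 15, 16, 16, 16, 15, 16]
scene a [1, 1, 2, 1, 2, 3, 1, 2, 2, 2]
scene c [20, 3, 47, 66, 6, 13, 14, 14, 12, 2]
scene d [1, 0, 1, 0, 2, 2, 3, 2, 2, 2]
at [0.4779 0.2597 0.1325] yaw 1.2921 -> [0.2781, -0.0278, 0.2893] [-0.0005, 0.0002, -0.1215]
```

Emit:
play_rows:
  motion:
    - [[0.1,-0.028,0,0,0,-0.03,-1],[0.2,-0.028,0,0,0,-0.06,-1],[0.278,-0.028,0,0,0,-0.09,-1],[0.278,-0.028,0.05,0,0,-0.1215,-1],[0.278,-0.028,0.1,0,0,-0.1215,-1],[0.278,-0.028,0.2,0,0,-0.1215,-1],[0.278,-0.028,0.29,0,0,-0.1215,-1],[0.278,-0.028,0.29,0,0,-0.1215,-1]]

```text
time_s: 30.05
ee_pos: [0.4894, 0.3273, 0.058]
eef_rot: [-3.135, 0.0, 2.049]
force: [0.1, -0.4, -1.7]
grip_width: 0.0194
grip_force: 40.0
```

```bash
python3 -c "
from h import *
go([*dw(.051,-.027),.0095],PSI+np.pi/2);print(get_obs()['grip_width'])"
```

```text
at [0.4894 0.3273 0.058 ] yaw 2.0493 -> [0.0024, 0.0058, 0.1939] [-0.0011, 0.0001, -0.001]
0.01938987615452999
```

Emit:
play_rows:
  motion:
    - [[0,0.005,0.05,0,0,0,-1],[0,0.005,0.1,0,0,0,-1],[0,0.005,0.15,0,0,0,-1],[0,0.005,0.18,0,0,0,-1],[0,0.005,0.192,0,0,0,-1],[0,0.005,0.192,0,0,0,-1],[0,0.005,0.192,0,0,0,-0.35],[0,0.005,0.192,0,0,0,-0.35],[0,0.005,0.192,0,0,0,-0.35],[0,0.005,0.192,0,0,0,-0.35]]

```text
time_s: 31.05
ee_pos: [0.4926, 0.3293, 0.0143]
eef_rot: [3.141, -0.0, 2.053]
force: [0.5, 0.3, -0.2]
grip_width: 0.0306
grip_force: 0.0
```

Emit:
play_rows:
  motion:
    - [[0,0,-0.1,0,0,0,-0.35],[0,0,-0.2,0,0,0,-0.35],[0,0,-0.35,0,0,0,0.2],[0,0,-0.5,0,0,0.02,0.2],[-0.2,0,-0.5,0,0,0.04,0.2],[-0.4,0,-0.5,0,0,0.06,0.2],[-0.6,0,-0.5,0,0,0.08,0.2],[-0.8,0,-0.5,0,0,0.1,0.2],[-1,0,-0.5,0,0,0.12,0.2],[-1,0,-0.5,0,0,0.14,0.2]]

```text
time_s: 32.05
ee_pos: [0.6103, 0.1026, 0.1388]
eef_rot: [3.141, 0.0, 1.163]
force: [0.1, 0.1, -0.1]
grip_width: 0.0559
grip_force: 0.0
```

```bash
cat >> h.py <<'E'
def din():
    x,y,z=drawer()
    for lo in np.arange(-.07,.1,.01):
        print("%+.2f"%lo,["%3.0f"%(1000*np.nanmedian(z[s])) if (s:=(x>lo)&(x<lo+.01)&(y>l2)&(y<l2+.015)).any() else " --" for l2 in np.arange(-.105,.1,.015)])
E
python3 -c "
from h import *
din();chk()
(x,y),w=PINS['d'];s=.037;go([x+s*np.cos(w),y+s*np.sin(w),.12],w)"
```

```text
-0.07 [' --', ' 24', ' 24', ' 25', ' 25', ' 25', ' 25', ' 24', ' 25', ' 24', ' 24', ' 25', ' 25', ' 37']
-0.06 [' --', ' 24', ' 25', ' 24', ' 25', ' 24', ' 24', ' 24', ' 25', ' 25', ' 25', ' 24', ' 24', ' 29']
-0.05 [' 62', ' 24', ' 24', ' 24', ' 25', ' 23', ' 24', ' 24', ' 24', ' 25', ' 24', ' 24', ' 24', ' 34']
-0.04 [' 60', ' 24', ' 24', ' 24', ' 23', ' 24', ' 23', ' 24', ' 24', ' 25', ' 24', ' 24', ' 25', ' 34']
-0.03 [' 59', ' 24', ' 24', ' 24', ' 23', ' 24', ' 25', ' 24', ' 25', ' 25', ' 24', ' 24', ' 25', ' 32']
-0.02 [' 48', ' 25', ' 24', ' 24', ' 24', ' 23', ' 24', ' 25', ' 25', ' 24', ' 24', ' 25', ' 24', ' 32']
-0.01 [' 46', ' 24', ' 24', ' 25', ' 24', ' 24', ' 24', ' 25', ' 24', ' 25', ' 25', ' 24', ' 25', ' 28']
+0.00 [' 39', ' 24', ' 24', ' 25', ' 24', ' 24', ' 24', ' 23', ' 25', ' 25', ' 25', ' 25', ' 25', ' 31']
+0.01 [' 41', ' 25', ' 24', ' 25', ' 24', ' 26', ' 24', ' 23', ' 25', ' 25', ' 25', ' 24', ' 24', ' 37']
+0.02 [' 44', ' 25', ' 24', ' 24', ' 24', ' 26', ' 24', ' 24', ' 25', ' 24', ' 25', ' 24', ' 25', ' 31']
+0.03 [' 42', ' 23', ' 25', ' 25', ' 24', ' 24', '
[... 355 characters left out ...]
 ' 24', ' 30']
+0.07 [' 43', ' 24', ' 24', ' 24', ' 25', ' 24', ' 25', ' 23', ' 25', ' 25', ' 24', ' 24', ' 24', ' 29']
+0.08 [' 40', ' 24', ' 24', ' 24', ' 24', ' 24', ' 24', ' 25', ' 24', ' 25', ' 24', ' 24', ' 25', ' 27']
+0.09 [' 56', ' 27', ' 30', ' 28', ' 28', ' 27', ' 71', ' 27', ' 28', ' 73', ' 28', ' 51', ' 77', ' 51']
top a [18, 14, 13, 42, 78, 108, 95, 83, 89, 87]
top c [68, 91, 62, 32, 112, 124, 120, 132, 123, 111]
top d [29, 36, 35, 24, 36, 42, 39, 43, 34, 28]
scene a [5, 5, 4, 3, 7, 7, 6, 6, 7, 7]
scene c [39, 43, 58, 72, 1, 10, 17, 37, 57, 52]
scene d [39, 37, 27, 22, 45, 53, 52, 53, 52, 42]
at [0.6083 0.1076 0.1389] yaw 1.1757 -> [-0.6783, -0.2748, 0.0756] [-0.0, 0.0, 0.1367]
```

Emit:
play_rows:
  motion:
    - [[-0.15,-0.06,0,0,0,0.023,0.2],[-0.3,-0.12,0,0,0,0.046,0.2],[-0.45,-0.18,0,0,0,0.07,0.2],[-0.6,-0.24,0,0,0,0.093,0.2],[-0.678,-0.275,0,0,0,0.115,0.2],[-0.678,-0.275,0,0,0,0.137,0.2],[-0.678,-0.275,0.08,0,0,0.137,0.2],[-0.678,-0.275,0.08,0,0,0.137,0.2]]

```text
time_s: 33.0
ee_pos: [0.4783, -0.021, 0.1176]
eef_rot: [-3.14, 0.002, 0.318]
force: [0.4, -0.5, -0.6]
grip_width: 0.0566
grip_force: 0.0
```

```bash
python3 -c "
from h import *
chk()
(x,y),w=PINS['d'];s=.037;go([x+s*np.cos(w),y+s*np.sin(w),-.0155],w)"
```

```text
top a [6, 8, 9, 5, 8, 11, 10, 11, 11, 10]
top c [39, 58, 46, 12, 92, 103, 17, 6, 7, 20]
top d [55, 93, 76, 24, 64, 88, 95, 108, 104, 43]
scene a [3, 3, 4, 3, 4, 5, 3, 4, 4, 4]
scene c [35, 39, 55, 69, 3, 9, 11, 12, 10, 1]
scene d [34, 37, 27, 20, 25, 3, 3, 4, 4, 4]
at [ 0.4794 -0.0213  0.1193] yaw 0.3167 -> [-0.0002, 0.0049, 0.5392] [-0.0, 0.0, -0.0]
```

Emit:
play_rows:
  motion:
    - [[0,0.005,0.15,0,0,0,0.2],[0,0.005,0.3,0,0,0,0.2],[0,0.005,0.4,0,0,0,0.2],[0,0.005,0.48,0,0,0,0.2],[0,0.005,0.52,0,0,0,0.2],[0,0.005,0.539,0,0,0,0.2],[0,0.005,0.539,0,0,0,0.2],[0,0.005,0.539,0,0,0,-1],[0,0.005,0.539,0,0,0,-1],[0,0.005,0.539,0,0,0,-1]]

```text
time_s: 34.1
ee_pos: [0.4802, -0.0232, -0.0152]
eef_rot: [3.141, -0.001, 0.313]
force: [-0.4, 0.5, 0.1]
grip_width: 0.0359
grip_force: 0.0
```

Emit:
play_rows:
  motion:
    - [[0,0,0,0,0,0,-1],[0,0,0,0,0,0,-1],[0,0,0,0,0,0,-1],[0,0,0,0,0,0,-1],[0,0,0,0,0,0,-1],[0,0,0,0,0,0,-1],[0,0,0,0,0,0,-1]]

```text
time_s: 34.8
ee_pos: [0.4799, -0.0232, -0.0156]
eef_rot: [3.141, -0.0, 0.313]
force: [-0.8, -0.2, 6.1]
grip_width: 0.0195
grip_force: 39.9
```

Emit:
play_rows:
  motion:
    - [[0,0,-0.05,0,0,0,-1],[0,0,-0.15,0,0,0,-1],[0,0,-0.3,0,0,0,-1],[0,0,-0.45,0,0,0,-1],[0,0,-0.58,0,0,0,-1],[0,0,-0.58,0,0,0,-1],[0,0,-0.58,0,0,0,-1]]

```text
time_s: 35.5
ee_pos: [0.4797, -0.0232, 0.1294]
eef_rot: [3.141, -0.001, 0.313]
force: [-0.1, 0.2, -1.4]
grip_width: 0.0194
grip_force: 39.9
```

```bash
python3 -c "
from h import *
go([*dw(.008,-.027),.13],PSI+np.pi/2)"
```

```text
at [ 0.4797 -0.0232  0.1294] yaw 0.3128 -> [0.303, -1.2955, -0.0025] [0.0001, -0.0, -0.2774]
```

Emit:
play_rows:
  motion:
    - [[0,-0.1,-0.02,0,0,-0.02,-1],[0,-0.2,-0.02,0,0,-0.04,-1],[0,-0.35,-0.02,0,0,-0.065,-1],[0.05,-0.5,-0.02,0,0,-0.09,-1],[0.1,-0.6,-0.02,0,0,-0.11,-1],[0.15,-0.7,-0.02,0,0,-0.13,-1],[0.2,-0.8,-0.02,0,0,-0.155,-1],[0.25,-0.9,-0.02,0,0,-0.18,-1],[0.3,-1,-0.02,0,0,-0.2,-1],[0.3,-1,-0.02,0,0,-0.22,-1]]

```text
time_s: 36.5
ee_pos: [0.4735, 0.2399, 0.1322]
eef_rot: [-3.139, 0.0, 1.703]
force: [1.0, -0.4, -1.7]
grip_width: 0.0194
grip_force: 39.9
```

```bash
python3 -c "
from h import *
go([*dw(.008,-.027),.06],PSI+np.pi/2);print(get_obs()['grip_width'])"
```

```text
at [0.4735 0.2399 0.1322] yaw 1.7031 -> [0.2825, -0.0477, 0.2888] [-0.0005, -0.0, -0.0561]
0.019352631564032996
```

Emit:
play_rows:
  motion:
    - [[0.15,-0.048,0,0,0,-0.02,-1],[0.283,-0.048,0,0,0,-0.04,-1],[0.283,-0.048,0,0,0,-0.056,-1],[0.283,-0.048,0,0,0,-0.056,-1],[0.283,-0.048,0.1,0,0,-0.056,-1],[0.283,-0.048,0.2,0,0,-0.056,-1],[0.283,-0.048,0.29,0,0,-0.056,-1],[0.283,-0.048,0.29,0,0,-0.056,-1]]

```text
time_s: 37.3
ee_pos: [0.4519, 0.3048, 0.0582]
eef_rot: [-3.135, 0.0, 2.043]
force: [0.1, 0.4, -1.4]
grip_width: 0.0198
grip_force: 39.9
```

```bash
python3 -c "
from h import *
go([*dw(.008,-.027),.0095],PSI+np.pi/2);print(get_obs()['grip_width'])"
```

```text
at [0.4519 0.3048 0.0582] yaw 2.0433 -> [0.0121, 0.0086, 0.1947] [-0.0011, 0.0001, -0.002]
0.019817089730420057
```

Emit:
play_rows:
  motion:
    - [[0.01,0.007,0.05,0,0,0,-1],[0.01,0.007,0.1,0,0,0,-1],[0.01,0.007,0.15,0,0,0,-1],[0.01,0.007,0.18,0,0,0,-1],[0.01,0.007,0.195,0,0,0,-1],[0.01,0.007,0.195,0,0,0,-1],[0.01,0.007,0.195,0,0,0,-1],[0.01,0.007,0.195,0,0,0,-0.35],[0.01,0.007,0.195,0,0,0,-0.35],[0.01,0.007,0.195,0,0,0,-0.35]]

```text
time_s: 38.3
ee_pos: [0.4542, 0.3096, 0.0133]
eef_rot: [3.141, -0.0, 2.047]
force: [0.1, 0.5, 0.2]
grip_width: 0.0305
grip_force: 0.0
```

Emit:
play_rows:
  motion:
    - [[0,0,-0.1,0,0,0,-0.35],[0,0,-0.2,0,0,0,-0.35],[0,0,-0.35,0,0,0,0.2],[0,0,-0.5,0,0,0.02,0.2],[-0.2,0,-0.5,0,0,0.04,0.2],[-0.4,0,-0.5,0,0,0.06,0.2],[-0.6,0,-0.5,0,0,0.08,0.2],[-0.8,0,-0.5,0,0,0.1,0.2],[-0.8,0,-0.5,0,0,0.12,0.2],[-0.8,0,-0.5,0,0,0.14,0.2]]

```text
time_s: 39.3
ee_pos: [0.5462, 0.1302, 0.1379]
eef_rot: [3.142, -0.0, 1.159]
force: [-0.5, 0.1, -1.1]
grip_width: 0.0564
grip_force: 0.0
```

```bash
python3 -c "
from h import *
din();chk()
(x,y),w=PINS['a'];s=.037;go([x+s*np.cos(w),y+s*np.sin(w),.12],w)"
```

```text
-0.07 [' --', ' --', ' --', ' 26', ' 24', ' 23', ' 24', ' 24', ' 25', ' 25', ' 26', ' 25', ' 24', ' 35']
-0.06 [' --', ' --', ' --', ' 25', ' 23', ' 23', ' 25', ' 25', ' 24', ' 25', ' 24', ' 23', ' 24', ' 34']
-0.05 [' --', ' --', ' 23', ' 24', ' 24', ' 25', ' 24', ' 24', ' 24', ' 25', ' 24', ' 24', ' 26', ' 34']
-0.04 [' --', ' --', ' 30', ' 25', ' 25', ' 25', ' 24', ' 24', ' 25', ' 24', ' 25', ' 25', ' 26', ' 33']
-0.03 [' --', ' --', ' 23', ' 25', ' 25', ' 24', ' 25', ' 23', ' 24', ' 25', ' 24', ' 22', ' 25', ' 31']
-0.02 [' --', ' --', ' 25', ' 24', ' 24', ' 23', ' 24', ' 26', ' 25', ' 24', ' 25', ' 25', ' 25', ' 37']
-0.01 [' --', ' --', ' 24', ' 24', ' 24', ' 24', ' 24', ' 25', ' 24', ' 24', ' 25', ' 25', ' 24', ' 29']
+0.00 [' --', ' --', ' 27', ' 42', ' 43', ' 44', ' 40', ' 39', ' 38', ' 40', ' 40', ' 26', ' 24', ' 29']
+0.01 [' --', ' 26', ' 25', ' 43', ' 45', ' 44', ' 42', ' 40', ' 38', ' 38', ' 37', ' 24', ' 24', ' 37']
+0.02 [' --', ' 25', ' 24', ' 26', ' 24', ' 26', ' 25', ' 24', ' 24', ' 24', ' 24', ' 24', ' 25', ' 27']
+0.03 [' --', ' 24', ' 23', ' 23', ' 24', ' 24', '
[... 337 characters left out ...]
25', ' 24', ' 24', ' 25', ' 29']
+0.07 [' 56', ' 24', ' 24', ' 23', ' 24', ' 24', ' 25', ' 25', ' 24', ' 24', ' 25', ' 25', ' 25', ' 29']
+0.08 [' 57', ' 24', ' 25', ' 23', ' 24', ' 24', ' 25', ' 24', ' 23', ' 25', ' 26', ' 24', ' 25', ' 28']
+0.09 [' 60', ' 26', ' 26', ' 27', ' 27', ' 26', ' 28', ' 27', ' 70', ' 28', ' 74', ' 28', ' 28', ' 47']
top a [6, 8, 77, 6, 54, 12, 17, 18, 17, 16]
top c [44, 19, 3, 28, 53, 64, 52, 64, 52, 38]
top d [2, 35, 28, 27, 38, 24, 3, 42, 43, 45]
scene a [6, 4, 4, 2, 5, 6, 4, 5, 5, 6]
scene c [9, 12, 4, 16, 56, 63, 62, 32, 52, 51]
scene d [23, 24, 1, 9, 46, 62, 57, 45, 57, 52]
at [0.5457 0.1317 0.1381] yaw 1.1698 -> [0.0221, 0.4565, 0.0723] [0.0, -0.0, 0.1394]
```

Emit:
play_rows:
  motion:
    - [[0.022,0.15,0,0,0,0.023,0.1],[0.022,0.3,0,0,0,0.046,0.1],[0.022,0.45,0,0,0,0.07,0.1],[0.022,0.457,0,0,0,0.093,0.1],[0.022,0.457,0,0,0,0.115,0.1],[0.022,0.457,0,0,0,0.139,0.1],[0.022,0.457,0.07,0,0,0.139,0.1],[0.022,0.457,0.07,0,0,0.139,0.1]]

```text
time_s: 40.25
ee_pos: [0.6519, 0.0923, 0.1184]
eef_rot: [-3.141, 0.003, 0.298]
force: [-0.4, 0.3, -0.1]
grip_width: 0.0516
grip_force: 0.0
```

```bash
python3 -c "
from h import *
chk()
P=cloud(camera('top'));k=(P[...,2]>.085)&(P[...,2]<.1)&(abs(P[...,0]-.76)<.12)&(abs(P[...,1]-.16)<.1);print('mug',np.nanpercentile(P[k],[2,98],axis=0).round(3).tolist())
(x,y),w=PINS['a'];s=.037;go([x+s*np.cos(w),y+s*np.sin(w),-.0155],w)"
```

```text
top a [25, 78, 89, 18, 78, 135, 135, 138, 123, 95]
top c [63, 85, 52, 22, 97, 107, 101, 112, 104, 92]
top d [5, 33, 26, 29, 36, 58, 52, 57, 41, 43]
scene a [21, 34, 24, 17, 29, 7, 6, 7, 8, 8]
scene c [40, 44, 60, 74, 3, 5, 6, 9, 7, 3]
scene d [22, 24, 2, 10, 47, 69, 71, 68, 64, 51]
mug [[0.761, 0.068, 0.085], [0.807, 0.21, 0.099]]
at [0.653  0.0922 0.1211] yaw 0.2965 -> [-0.0006, -0.0003, 0.5464] [0.0, -0.0001, 0.0004]
```

Emit:
play_rows:
  motion:
    - [[0,0,0.15,0,0,0,0.1],[0,0,0.3,0,0,0,0.1],[0,0,0.4,0,0,0,0.1],[0,0,0.48,0,0,0,0.1],[0,0,0.52,0,0,0,0.1],[0,0,0.545,0,0,0,0.1],[0,0,0.545,0,0,0,0.1],[0,0,0.545,0,0,0,-1],[0,0,0.545,0,0,0,-1],[0,0,0.545,0,0,0,-1]]

```text
time_s: 41.4
ee_pos: [0.6533, 0.092, -0.015]
eef_rot: [3.141, -0.001, 0.294]
force: [-0.9, 0.5, -0.4]
grip_width: 0.0309
grip_force: 0.0
```

Emit:
play_rows:
  motion:
    - [[0,0,0,0,0,0,-1],[0,0,0,0,0,0,-1],[0,0,0,0,0,0,-1],[0,0,0,0,0,0,-1],[0,0,0,0,0,0,-1],[0,0,0,0,0,0,-1],[0,0,0,0,0,0,-1]]

```text
time_s: 42.1
ee_pos: [0.653, 0.0919, -0.0155]
eef_rot: [3.141, -0.0, 0.294]
force: [-1.6, -1.1, 5.0]
grip_width: 0.0196
grip_force: 40.0
```

Emit:
play_rows:
  motion:
    - [[0,0,-0.05,0,0,0,-1],[0,0,-0.15,0,0,0,-1],[0,0,-0.3,0,0,0,-1],[0,0,-0.45,0,0,0,-1],[0,0,-0.6,0,0,0,-1],[0,0,-0.6,0,0,0,-1],[0,0,-0.6,0,0,0,-1]]

```text
time_s: 42.8
ee_pos: [0.6529, 0.092, 0.1348]
eef_rot: [3.141, -0.001, 0.294]
force: [0.4, 0.0, -2.2]
grip_width: 0.0201
grip_force: 40.0
```

```bash
python3 -c "
from h import *
go([*dw(-.035,-.027),.14],PSI+np.pi/2)"
```

```text
at [0.6529 0.092  0.1348] yaw 0.294 -> [-0.6868, -1.0281, -0.0215] [0.0001, -0.0001, -0.2804]
```

Emit:
play_rows:
  motion:
    - [[-0.2,0,-0.03,0,0,-0.01,-1],[-0.4,0,-0.03,0,0,-0.02,-1],[-0.6,-0.05,-0.03,0,0,-0.04,-1],[-0.687,-0.2,-0.03,0,0,-0.06,-1],[-0.687,-0.35,-0.03,0,0,-0.085,-1],[-0.687,-0.5,-0.03,0,0,-0.11,-1],[-0.687,-0.6,-0.03,0,0,-0.13,-1],[-0.687,-0.7,-0.03,0,0,-0.15,-1],[-0.687,-0.8,-0.03,0,0,-0.17,-1],[-0.687,-0.8,-0.03,0,0,-0.19,-1]]

```text
time_s: 43.8
ee_pos: [0.4289, 0.2353, 0.1402]
eef_rot: [-3.139, 0.001, 1.495]
force: [-0.4, 0.8, -1.0]
grip_width: 0.0196
grip_force: 40.0
```

```bash
python3 -c "
from h import *
go([*dw(-.035,-.027),.06],PSI+np.pi/2);print(get_obs()['grip_width'])"
```

```text
at [0.4289 0.2353 0.1402] yaw 1.4953 -> [0.2068, -0.0743, 0.3207] [-0.0005, 0.0, -0.0892]
0.01964995571298581
```

Emit:
play_rows:
  motion:
    - [[0.1,-0.074,0,0,0,-0.02,-1],[0.207,-0.074,0,0,0,-0.04,-1],[0.207,-0.074,0,0,0,-0.065,-1],[0.207,-0.074,0,0,0,-0.089,-1],[0.207,-0.074,0.1,0,0,-0.089,-1],[0.207,-0.074,0.2,0,0,-0.089,-1],[0.207,-0.074,0.32,0,0,-0.089,-1],[0.207,-0.074,0.32,0,0,-0.089,-1],[0.207,-0.074,0.32,0,0,-0.089,-1]]

```text
time_s: 44.7
ee_pos: [0.416, 0.2865, 0.0615]
eef_rot: [-3.14, 0.0, 2.047]
force: [-0.3, -0.2, -1.3]
grip_width: 0.0195
grip_force: 40.0
```

```bash
python3 -c "
from h import *
go([*dw(-.035,-.027),.0095],PSI+np.pi/2);print(get_obs()['grip_width'])"
```

```text
at [0.416  0.2865 0.0615] yaw 2.047 -> [0.0097, -0.0032, 0.2079] [-0.0003, 0.0, -0.0014]
0.0194805720163907
```

Emit:
play_rows:
  motion:
    - [[0.008,-0.003,0.05,0,0,0,-1],[0.008,-0.003,0.1,0,0,0,-1],[0.008,-0.003,0.15,0,0,0,-1],[0.008,-0.003,0.19,0,0,0,-1],[0.008,-0.003,0.21,0,0,0,-1],[0.008,-0.003,0.21,0,0,0,-1],[0.008,-0.003,0.21,0,0,0,-1],[0.008,-0.003,0.21,0,0,0,-0.35],[0.008,-0.003,0.21,0,0,0,-0.35],[0.008,-0.003,0.21,0,0,0,-0.35]]

```text
time_s: 45.7
ee_pos: [0.415, 0.2883, 0.0096]
eef_rot: [3.141, -0.0, 2.047]
force: [-0.4, -0.9, 1.0]
grip_width: 0.0304
grip_force: 0.0
```

Emit:
play_rows:
  motion:
    - [[0,0,-0.1,0,0,0,-0.35],[0,0,-0.2,0,0,0,-0.35],[0,0,-0.35,0,0,0,-0.35],[0,0,-0.5,0,0,0,-1],[-0.2,0.2,-0.5,0,0,0,-1],[-0.4,0.4,-0.5,0,0,0,-1],[-0.6,0.4,-0.5,0,0,0,-1],[-0.8,0.4,-0.5,0,0,0,-1],[-0.8,0.4,-0.5,0,0,0,-1],[-0.8,0.4,-0.5,0,0,0,-1]]

```text
time_s: 46.7
ee_pos: [0.5971, 0.1527, 0.1339]
eef_rot: [-3.141, 0.0, 2.043]
force: [-0.6, 0.9, -1.7]
grip_width: 0.0005
grip_force: 0.0
```

```bash
python3 -c "
from h import *
print(get_obs()['qpos'].round(3))
c=camera('top');crop(c,'t9',120,400,90,300)
"
```

```text
[ 0.191  0.49   1.379 -0.     1.273 -0.281]
t9 scale 2.857142857142857
```

View pics/t9.png

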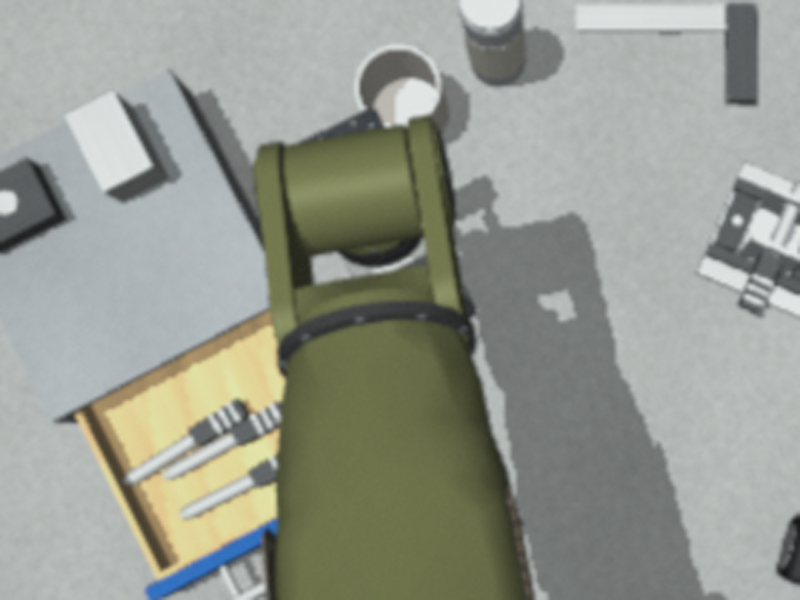

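All three spare pins lie in the drawer, at crop px ~(185,440), (235,440) and (240,490). Next the arm goes round in front of the drawer handle.

```bash
python3 -c "
from h import *
print(dw(-.175,0));go([*dw(-.175,0),.13],PSI+np.pi/2)"
```

```text
[0.27763328 0.24683987]
at [0.5961 0.1546 0.1339] yaw 2.0442 -> [0.9091, -0.9654, 0.016] [-0.0, -0.0, -0.0018]
```

Emit:
play_rows:
  motion:
    - [[0,-0.2,0,0,0,0,-1],[0,-0.4,0,0,0,0,-1],[0.1,-0.6,0,0,0,0,-1],[0.25,-0.8,0,0,0,0,-1],[0.4,-0.965,0,0,0,0,-1],[0.6,-0.965,0,0,0,0,-1],[0.8,-0.965,0,0,0,-0.002,-1],[0.909,-0.965,0.016,0,0,-0.002,-1],[0.909,-0.965,0.016,0,0,-0.002,-1],[0.909,-0.965,0.016,0,0,-0.002,-1]]

```text
time_s: 47.75
ee_pos: [0.2758, 0.2484, 0.1303]
eef_rot: [3.141, 0.0, 2.063]
force: [-0.2, 0.6, 0.2]
grip_width: 0.0001
grip_force: 0.0
```

```bash
python3 -c "
from h import *
go([*dw(-.175,0),.012],PSI+np.pi/2)
x,y,z=drawer()
for w in ((-.16,-.145),(-.145,-.135),(-.135,-.125),(-.125,-.115),(-.115,-.105)):
  s=(x>w[0])&(x<w[1])&(abs(y)<.07)&(z<.1);print(w,np.nanpercentile(z[s],[50,95]).round(3),s.sum())
din()"
```

```text
at [0.2758 0.2484 0.1303] yaw 2.0634 -> [-0.0091, 0.0035, 0.4732] [0.0, 0.0, 0.0012]
(-0.16, -0.145) [0.002 0.006] 219
(-0.145, -0.135) [0.002 0.006] 156
(-0.135, -0.125) [0.049 0.053] 163
(-0.125, -0.115) [0.004 0.052] 145
(-0.115, -0.105) [0.002 0.048] 152
-0.07 [' 36', ' 25', ' 24', ' 24', ' 23', ' 23', ' 24', ' 24', ' 25', ' 24', ' 25', ' 24', ' 25', ' 32']
-0.06 [' 41', ' 25', ' 25', ' 24', ' 25', ' 25', ' 24', ' 25', ' 25', ' 24', ' 24', ' 24', ' 25', ' 33']
-0.05 [' 37', ' 25', ' 25', ' 28', ' 28', ' 25', ' 25', ' 24', ' 26', ' 24', ' 26', ' 24', ' 23', ' 35']
-0.04 [' 45', ' 24', ' 24', ' 44', ' 44', ' 44', ' 42', ' 41', ' 41', ' 41', ' 39', ' 35', ' 25', ' 35']
-0.03 [' 36', ' 24', ' 25', ' 43', ' 44', ' 44', ' 41', ' 27', ' 27', ' 26', ' 28', ' 25', ' 24', ' 31']
-0.02 [' 44', ' 25', ' 23', ' 25', ' 24', ' 24', ' 24', ' 24', ' 24', ' 24', ' 25', ' 24', ' 24', ' 37']
-0.01 [' 43', ' 25', ' 24', ' 24', ' 25', ' 24', ' 24', ' 25', ' 24', ' 25', ' 24', ' 24', ' 25', ' 33']
+0.00 [' 37', ' 25', ' 26', ' 44', ' 44', ' 44', ' 42', ' 40', ' 38', ' 40', ' 39', ' 32', ' 23', ' 34']
+
[... 243 characters left out ...]
 ' 25', ' 42', ' 43', ' 43', ' 43', ' 26', ' 25', ' 25', ' 24', ' 30']
+0.04 [' 53', ' 25', ' 24', ' 25', ' 23', ' 25', ' 24', ' 25', ' 25', ' 24', ' 25', ' 24', ' 25', ' 30']
+0.05 [' 40', ' 25', ' 25', ' 24', ' 25', ' 24', ' 24', ' 25', ' 25', ' 24', ' 26', ' 24', ' 25', ' 30']
+0.06 [' 47', ' 25', ' 24', ' 25', ' 25', ' 24', ' 25', ' 24', ' 24', ' 25', ' 23', ' 25', ' 23', ' 29']
+0.07 [' 41', ' 23', ' 25', ' 25', ' 24', ' 24', ' 24', ' 25', ' 24', ' 25', ' 24', ' 25', ' 24', ' 26']
+0.08 [' 46', ' 25', ' 24', ' 24', ' 24', ' 24', ' 24', ' 24', ' 24', ' 24', ' 26', ' 26', ' 23', ' 28']
+0.09 [' 60', ' 27', ' 27', ' 28', ' 27', ' 28', ' 28', ' 74', ' 27', ' 29', ' 71', ' 27', ' 73', ' 53']
```

Pin 1 was knocked inside the drawer: its nose is now near the left wall. I'll look closer.

```bash
python3 -c "
from h import *
c=camera('top');crop(c,'t10',140,260,195,285)
P=cloud(c);d=P[...,:2]-DO;x=d@[np.cos(PSI),np.sin(PSI)];y=d@[-np.sin(PSI),np.cos(PSI)];z=P[...,2]
for lo in np.arange(-.05,.12,.006):
  s=(x>.005)&(x<.05)&(y>lo)&(y<lo+.006)&(z>.033)&(z<.05)
  if s.any(): print(lo.round(3),s.sum(),x[s].min().round(4),x[s].max().round(4),np.median(z[s]).round(3))
# wall top and inner edge
for lo in np.arange(.08,.13,.005):
  s=(x>-.05)&(x<.07)&(y>lo)&(y<lo+.005);print('w',lo.round(3),np.nanpercentile(z[s],[10,50,90]).round(3))
for q in ((0,.099),(-.06,.099),(.09,.099),(.0,-.099)):
  u=proj(c,[*dw(*q),.024]);print(q,(u[0]-140)*6.667,(u[1]-195)*6.667)
"
```

```text
t10 scale 6.666666666666667
-0.05 13 0.0051 0.0198 0.044
-0.044 14 0.0052 0.0205 0.044
-0.038 13 0.0058 0.0188 0.045
-0.032 20 0.0057 0.0396 0.044
-0.026 30 0.0057 0.0398 0.044
-0.02 33 0.0052 0.04 0.044
-0.014 26 0.0058 0.0394 0.044
-0.008 28 0.0061 0.0386 0.044
-0.002 27 0.0051 0.0389 0.044
0.004 25 0.0054 0.0364 0.044
0.01 27 0.0053 0.0378 0.042
0.016 28 0.005 0.0363 0.043
0.022 21 0.007 0.035 0.042
0.028 19 0.0053 0.033 0.042
0.034 21 0.0053 0.0316 0.039
0.04 16 0.0057 0.0294 0.04
0.046 23 0.0061 0.0305 0.039
0.052 15 0.0056 0.0279 0.04
0.058 19 0.0055 0.0297 0.04
0.064 14 0.0058 0.0278 0.04
0.07 13 0.0145 0.0284 0.04
0.076 10 0.0159 0.0269 0.041
0.082 13 0.0134 0.0269 0.039
0.088 11 0.0143 0.0257 0.041
0.094 8 0.0148 0.0243 0.039
0.1 36 0.0069 0.0496 0.043
w 0.08 [0.022 0.025 0.037]
w 0.085 [0.021 0.025 0.035]
w 0.09 [0.022 0.025 0.032]
w 0.095 [0.022 0.026 0.042]
w 0.1 [0.026 0.047 0.061]
w 0.105 [0.058 0.059 0.063]
w 0.11 nan
w 0.115 nan
w 0.12 nan
w 0.125 [0.001 0.003 0.005]
(0, 0.099) 195.52245767158158 458.0549279903073
(-0.06, 0.099) 259.01035471627836 591.0456642489498
(0.09, 0.099) 101.42417304520325 260.9433408113031
(0.0, -0.099) 633.0020053299363 234.0159456673972
  return np.nanmean(a, axis, out=out, keepdims=keepdims)
```

View pics/t10.png

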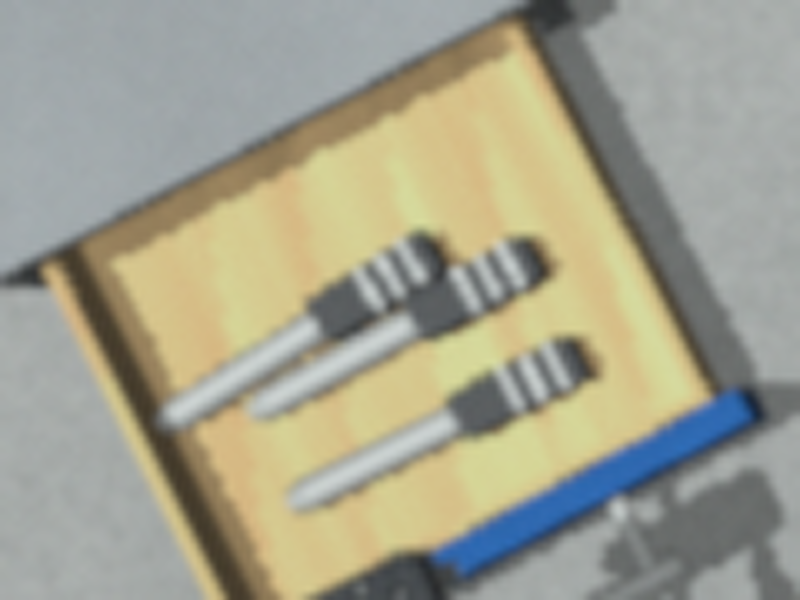

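Pin 1 lies flat but its nose, crop px (160,418), touches the left wall. Its handle lies against pin 2's. I'll grip both handles lightly and slide them 15 mm away from the wall.

```bash
python3 -c "
from h import *
go([*dw(.0275,-.021),.06],PSI+np.pi/2)"
```

```text
at [0.2772 0.247  0.1303] yaw 2.0584 -> [-0.0877, 0.811, 0.2814] [0.0, 0.0, 0.0004]
```

Emit:
play_rows:
  motion:
    - [[0,0.2,0,0,0,0,0.4],[-0.088,0.4,0,0,0,0,0.4],[-0.088,0.6,0,0,0,0,0.4],[-0.088,0.811,0,0,0,0,0.4],[-0.088,0.811,0.1,0,0,0,0.4],[-0.088,0.811,0.2,0,0,0,0.4],[-0.088,0.811,0.28,0,0,0,0.4],[-0.088,0.811,0.28,0,0,0,0.4],[-0.088,0.811,0.28,0,0,0,0.4],[-0.088,0.811,0.28,0,0,0,0.4]]
  grip_force: 12

```text
time_s: 48.9
ee_pos: [0.467, 0.3233, 0.0617]
eef_rot: [3.14, -0.0, 2.059]
force: [0.2, 0.7, 0.2]
grip_width: 0.0658
grip_force: 0.0
```

```bash
python3 -c "
from h import *
go([*dw(.0275,-.021),.0095],PSI+np.pi/2);print(get_obs()['grip_width'])"
```

```text
at [0.467  0.3233 0.0617] yaw 2.0587 -> [-0.0013, -0.0032, 0.2087] [0.0003, -0.0, 0.0005]
0.065799057320314
```

Emit:
play_rows:
  motion:
    - [[0,-0.003,0.05,0,0,0,0.4],[0,-0.003,0.1,0,0,0,0.4],[0,-0.003,0.13,0,0,0,0.4],[0,-0.003,0.15,0,0,0,0.4],[0,-0.003,0.165,0,0,0,0.4],[0,-0.003,0.165,0,0,0,0.4]]

```text
time_s: 49.5
ee_pos: [0.4653, 0.323, 0.0185]
eef_rot: [-3.141, 0.0, 2.06]
force: [0.2, 1.0, 0.7]
grip_width: 0.0658
grip_force: 0.0
```

Clear. I'll go down 9 mm more, close, and slide along drawer −y (tool −x).

Emit:
play_rows:
  motion:
    - [[0,0,0.02,0,0,0,0.4],[0,0,0.034,0,0,0,0.4],[0,0,0.034,0,0,0,-1],[0,0,0.034,0,0,0,-1],[0,0,0.034,0,0,0,-1],[0,0,0.034,0,0,0,-1],[0,0,0.034,0,0,0,-1],[0,0,0.034,0,0,0,-1],[0,0,0.034,0,0,0,-1]]

```text
time_s: 50.4
ee_pos: [0.4656, 0.3228, 0.0105]
eef_rot: [3.142, 0.0, 2.06]
force: [1.7, -4.9, -0.3]
grip_width: 0.0412
grip_force: 12.1
```

Emit:
play_rows:
  motion:
    - [[-0.015,0,0,0,0,0,-1],[-0.03,0,0,0,0,0,-1],[-0.045,0,0,0,0,0,-1],[-0.06,0,0,0,0,0,-1],[-0.065,0,0,0,0,0,-1],[-0.065,0,0,0,0,0,-1]]

```text
time_s: 51.0
ee_pos: [0.4733, 0.3084, 0.0105]
eef_rot: [-3.142, 0.0, 2.059]
force: [1.1, -1.7, -0.3]
grip_width: 0.0408
grip_force: 11.9
```

Emit:
play_rows:
  motion:
    - [[0,0,0,0,0,0,0.08],[0,0,0,0,0,0,0.08],[0,0,0,0,0,0,0.08],[0,0,-0.1,0,0,0,0.08],[0,0,-0.25,0,0,0,0.08],[0,0,-0.45,0,0,0,-1],[0,-0.2,-0.48,0,0,0,-1],[0,-0.4,-0.48,0,0,0,-1],[0.08,-0.6,-0.48,0,0,0,-1],[0.15,-0.8,-0.48,0,0,0,-1]]

```text
time_s: 52.0
ee_pos: [0.2845, 0.2482, 0.1304]
eef_rot: [3.141, -0.0, 2.059]
force: [0.4, 1.4, 0.4]
grip_width: 0.0145
grip_force: 0.0
```

```bash
python3 -c "
from h import *
din()
go([*dw(-.175,0),.012],PSI+np.pi/2);print(get_obs()['grip_width'])"
```

```text
-0.07 [' 56', ' 42', ' 28', ' 26', ' 27', ' 26', ' 27', ' 25', ' 24', ' 26', ' 24', ' 26', ' 24', ' 63']
-0.06 [' 38', ' 24', ' 24', ' 23', ' 24', ' 24', ' 24', ' 24', ' 25', ' 24', ' 25', ' 24', ' 24', ' 33']
-0.05 [' 43', ' 24', ' 25', ' 26', ' 25', ' 25', ' 23', ' 24', ' 25', ' 24', ' 24', ' 24', ' 24', ' 39']
-0.04 [' 49', ' 25', ' 25', ' 45', ' 44', ' 44', ' 42', ' 39', ' 39', ' 36', ' 38', ' 27', ' 24', ' 36']
-0.03 [' 43', ' 25', ' 25', ' 43', ' 43', ' 44', ' 42', ' 39', ' 39', ' 39', ' 39', ' 26', ' 24', ' 33']
-0.02 [' 40', ' 24', ' 24', ' 25', ' 25', ' 24', ' 24', ' 25', ' 25', ' 24', ' 25', ' 24', ' 24', ' 32']
-0.01 [' 44', ' 24', ' 24', ' 24', ' 25', ' 25', ' 24', ' 25', ' 24', ' 25', ' 25', ' 26', ' 25', ' 28']
+0.00 [' 35', ' 24', ' 25', ' 25', ' 27', ' 26', ' 25', ' 27', ' 33', ' 36', ' 27', ' 24', ' 24', ' 31']
+0.01 [' 41', ' 25', ' 45', ' 44', ' 45', ' 43', ' 40', ' 41', ' 41', ' 40', ' 26', ' 24', ' 25', ' 32']
+0.02 [' 40', ' 26', ' 45', ' 45', ' 43', ' 42', ' 42', ' 42', ' 32', ' 38', ' 38', ' 39', ' 41', ' 31']
+0.03 [' 36', ' 24', ' 25', ' 25', ' 42', ' 44', ' 45', ' 42', ' 41', ' 40', ' 37', ' 37', ' 26', ' 26']
+0.04 [' 44', ' 25', ' 23', ' 25', ' 43', ' 43', ' 43', ' 26', ' 25', ' 25', ' 25', ' 25', ' 24', ' 28']
+0.05 [' 43', ' 24', ' 26', ' 25', ' 24', ' 24', ' 25', ' 24', ' 24', ' 24', ' 25', ' 24', ' 24', ' 26']
+0.06 [' 44', ' 24', ' 25', ' 24', ' 25', ' 24', ' 25', ' 25', ' 25', ' 25', ' 25', ' 24', ' 24', ' 27']
+0.07 [' 42', ' 25', ' 23', ' 25', ' 25', ' 25', ' 25', ' 25', ' 25', ' 24', ' 24', ' 25', ' 25', ' 30']
+0.08 [' 36', ' 24', ' 24', ' 25', ' 24', ' 24', ' 24', ' 24', ' 24', ' 25', ' 25', ' 25', ' 24', ' 27']
+0.09 [' 61', ' 25', ' 27', ' 27', ' 25', ' 48', ' 28', ' 27', ' 28', ' 67', ' 50', ' 26', ' 27', ' 54']
at [0.2787 0.2467 0.1295] yaw 2.0598 -> [0.0025, -0.0022, 0.4702] [-0.0005, -0.0, 0.0006]
0.010053112961214276
```

Emit:
play_rows:
  motion:
    - [[0,0,0.15,0,0,0,-1],[0,0,0.3,0,0,0,-1],[0,0,0.4,0,0,0,-1],[0,0,0.46,0,0,0,-1],[0,0,0.46,0,0,0,-1],[0,0.04,0.46,0,0,0,-1],[0,0.08,0.46,0,0,0,-1],[0,0.1,0.46,0,0,0,-1],[0,0.12,0.46,0,0,0,-1],[0,0.14,0.46,0,0,0,-1]]

```text
time_s: 53.05
ee_pos: [0.3175, 0.2657, 0.0157]
eef_rot: [3.141, -0.0, 2.059]
force: [-2.3, -0.6, 2.3]
grip_width: 0.0005
grip_force: 0.8
```

Emit:
play_rows:
  motion:
    - [[0,0.03,0,0,0,0,-1],[0,0.06,0,0,0,0,-1],[0,0.09,0,0,0,0,-1],[0,0.12,0,0,0,0,-1],[0,0.15,0,0,0,0,-1],[0,0.18,0,0,0,0,-1],[0,0.21,0,0,0,0,-1],[0,0.24,0,0,0,0,-1],[0,0.27,0,0,0,0,-1],[0,0.3,0,0,0,0,-1]]

```text
time_s: 54.05
ee_pos: [0.3838, 0.3009, 0.0154]
eef_rot: [-3.141, 0.0, 2.06]
force: [-2.3, -0.0, 0.8]
grip_width: 0.0007
grip_force: 0.7
```

```bash
python3 -c "
from h import *
o=get_obs()['ee_pos'];d=o[:2]-DO;print('tcp x',d@[np.cos(PSI),np.sin(PSI)],'y',d@[-np.sin(PSI),np.cos(PSI)])
x,y,z=drawer();
for lo in np.arange(-.12,.12,.01):
  s=(x>lo)&(x<lo+.01)&(y<-.06)&(y>-.12)&(z<.1);print(lo.round(2),np.nanpercentile(z[s],[10,50,90]).round(3) if s.any() else 0)"
```

```text
tcp x -0.055854494730035724 y -0.0016724028033705278
-0.12 [-0.001  0.002  0.005]
-0.11 [-0.     0.002  0.005]
-0.1 [-0.001  0.002  0.005]
-0.09 [-0.001  0.002  0.004]
-0.08 [-0.001  0.002  0.005]
-0.07 [-0.     0.002  0.006]
-0.06 [-0.001  0.002  0.005]
-0.05 [-0.     0.002  0.006]
-0.04 [-0.001  0.003  0.006]
-0.03 [-0.002  0.002  0.005]
-0.02 [-0.     0.002  0.005]
-0.01 [-0.     0.006  0.068]
-0.0 [0.003 0.068 0.072]
0.01 [0.003 0.061 0.07 ]
0.02 [-0.001  0.021  0.058]
0.03 [0.002 0.024 0.056]
0.04 [0.001 0.024 0.059]
0.05 [0.    0.024 0.057]
0.06 [0.001 0.022 0.059]
0.07 [0.002 0.023 0.055]
0.08 [0.001 0.023 0.057]
0.09 [0.005 0.041 0.083]
0.1 [0.023 0.081 0.085]
0.11 [0.042 0.082 0.085]
```

Emit:
play_rows:
  motion:
    - [[0,0.03,0,0,0,0,-1],[0,0.06,0,0,0,0,-1],[0,0.09,0,0,0,0,-1],[0,0.12,0,0,0,0,-1],[0,0.15,0,0,0,0,-1],[0,0.18,0,0,0,0,-1],[0,0.21,0,0,0,0,-1],[0,0.24,0,0,0,0,-1],[0,0.26,0,0,0,0,-1],[0,0.26,0,0,0,0,-1]]

```text
time_s: 55.1
ee_pos: [0.4413, 0.3314, 0.0154]
eef_rot: [3.141, 0.0, 2.059]
force: [-0.2, -0.3, 0.8]
grip_width: 0.0006
grip_force: 0.0
```

Emit:
play_rows:
  motion:
    - [[0,0.01,0,0,0,0,-1],[0,0.02,0,0,0,0,-1],[0,0.03,0,0,0,0,-1],[0,0.04,0,0,0,0,-1],[0,0.04,0,0,0,0,-1]]

```text
time_s: 55.6
ee_pos: [0.4499, 0.336, 0.0155]
eef_rot: [3.141, -0.0, 2.06]
force: [-0.6, 0.6, 0.0]
grip_width: 0.0002
grip_force: 0.0
```

Emit:
play_rows:
  motion:
    - [[0,0.008,0,0,0,0,-1],[0,0.016,0,0,0,0,-1],[0,0.024,0,0,0,0,-1],[0,0.024,0,0,0,0,-1]]

```text
time_s: 56.0
ee_pos: [0.4551, 0.3388, 0.0155]
eef_rot: [3.141, -0.0, 2.06]
force: [-0.5, 0.4, 0.5]
grip_width: 0.0003
grip_force: 0.0
```

```bash
cat > p.py <<'E'
from h import *
o=get_obs()['ee_pos'];d=o[:2]-DO;print('tcp x',d@[np.cos(PSI),np.sin(PSI)],'y',d@[-np.sin(PSI),np.cos(PSI)])
c=camera('top');P=cloud(c);d=P[...,:2]-DO;x=d@[np.cos(PSI),np.sin(PSI)];y=d@[-np.sin(PSI),np.cos(PSI)];z=P[...,2]
f=c['frame'].astype(int);b=(f[...,2]>f[...,0]+60)&(abs(y)<.16)&(x>-.1)&(x<.2);print('blue',b.sum(),np.percentile(x[b],[5,50,95]) if b.any() else '')
for lo in np.arange(.04,.13,.005):
  s=(x>lo)&(x<lo+.005)&(abs(y)>.05)&(abs(y)<.1)&(z<.1);print(lo.round(3),s.sum(),np.nanpercentile(z[s],[10,50,90]).round(3) if s.any() else 0)
E
python3 p.py
```

```text
tcp x 0.024904780090009678 y -0.001371729424025446
blue 201 [0.07902387 0.08473572 0.09170022]
0.04 42 [0.001 0.003 0.05 ]
0.045 35 [0.001 0.003 0.049]
0.05 33 [-0.001  0.002  0.007]
0.055 31 [-0.001  0.003  0.006]
0.06 36 [0.    0.003 0.006]
0.065 33 [-0.002  0.002  0.007]
0.07 31 [-0.001  0.003  0.006]
0.075 105 [0.001 0.037 0.066]
0.08 54 [0.001 0.068 0.072]
0.085 36 [0.066 0.069 0.072]
0.09 26 [0.067 0.07  0.072]
0.095 64 [0.06  0.08  0.085]
0.1 36 [0.08  0.081 0.085]
0.105 37 [0.079 0.082 0.084]
0.11 44 [0.081 0.083 0.085]
0.115 65 [0.08  0.082 0.085]
0.12 62 [0.079 0.082 0.084]
0.125 66 [0.08  0.083 0.085]
```

Emit:
play_rows:
  motion:
    - [[0,0.004,0,0,0,0,-1],[0,0.008,0,0,0,0,-1],[0,0.008,0,0,0,0,-1]]

```text
time_s: 56.35
ee_pos: [0.4566, 0.3397, 0.0155]
eef_rot: [3.142, 0.0, 2.06]
force: [-1.1, -0.6, -0.0]
grip_width: 0.0007
grip_force: 0.2
```

Emit:
play_rows:
  motion:
    - [[0,0.004,0,0,0,0,-1],[0,0.008,0,0,0,0,-1],[0,0.008,0,0,0,0,-1]]

```text
time_s: 56.65
ee_pos: [0.457, 0.3399, 0.0153]
eef_rot: [-3.138, 0.0, 2.06]
force: [-9.8, -5.7, 7.6]
grip_width: 0.001
grip_force: 6.5
```

Emit:
play_rows:
  motion:
    - [[0,0.004,0,0,0,0,-1],[0,0.008,0,0,0,0,-1],[0,0.008,0,0,0,0,-1]]

```text
time_s: 56.95
ee_pos: [0.4572, 0.34, 0.0152]
eef_rot: [-3.133, 0.0, 2.06]
force: [-22.6, -12.1, 15.8]
grip_width: 0.0004
grip_force: 14.2
```

```bash
python3 p.py | head -3
```

```text
tcp x 0.027245726071257487 y -0.001328934433784295
blue 212 [0.08073884 0.08643357 0.09368281]
0.04 43 [-0.     0.004  0.051]
```

Hard stop at about 25 N, so the drawer is home. I'll back off, lift clear and check everything.

Emit:
play_rows:
  motion:
    - [[0,-0.03,0,0,0,0,-1],[0,-0.08,0,0,0,0,-1],[0,-0.16,0,0,0,0,-1],[0,-0.2,-0.1,0,0,0,-1],[0,-0.2,-0.3,0,0,0,-1],[0,-0.2,-0.5,0,0,0,-1],[0,-0.3,-0.6,0,0,0,-1],[0,-0.4,-0.6,0,0,0,-1],[0,-0.4,-0.6,0,0,0,-1],[0,-0.4,-0.6,0,0,0,-1]]

```text
time_s: 58.0
ee_pos: [0.372, 0.2947, 0.1657]
eef_rot: [3.14, -0.0, 2.06]
force: [0.6, -0.1, 0.3]
grip_width: 0.0007
grip_force: 0.0
```

```bash
python3 p.py | head -2; python3 -c "
from h import *
brk([.642,-.188]);brk([.5797,-.3345])
c=camera('top');save(c,'tend');o=get_obs();print(o['time_s'],o['force'])"
```

```text
tcp x -0.06917585681191943 y -0.001707392611685948
blue 531 [0.07904357 0.08550155 0.09300114]
tcp a -0.4384 lat 0.3370 z 0.1652 grip 0.0006
front 54 a -0.0242 lat 0.0001 z 0.0906
back 62 a 0.0243 lat 0.0003 z 0.0900
-0.02 10 shank lat 0.0000 z 0.0736
-0.01 21 shank lat 0.0009 z 0.0725
0.0 20 shank lat 0.0008 z 0.0740
0.01 20 shank lat 0.0008 z 0.0738
0.02 22 shank lat 0.0001 z 0.0772
0.03 13 shank lat 0.0005 z 0.0753
0.04 11 shank lat -0.0000 z 0.0735
tcp a -0.4391 lat 0.4962 z 0.1651 grip 0.0007
front 56 a -0.0244 lat -0.0000 z 0.0903
back 60 a 0.0243 lat 0.0005 z 0.0900
-0.02 11 shank lat -0.0000 z 0.0727
-0.01 21 shank lat 0.0003 z 0.0729
0.0 19 shank lat 0.0002 z 0.0747
0.01 22 shank lat 0.0006 z 0.0745
0.02 22 shank lat 0.0008 z 0.0757
0.03 14 shank lat -0.0001 z 0.0753
0.04 8 shank lat 0.0005 z 0.0745
58.2 [-0.50744066 -0.28635782  0.05362693]
```

View pics/tend.png

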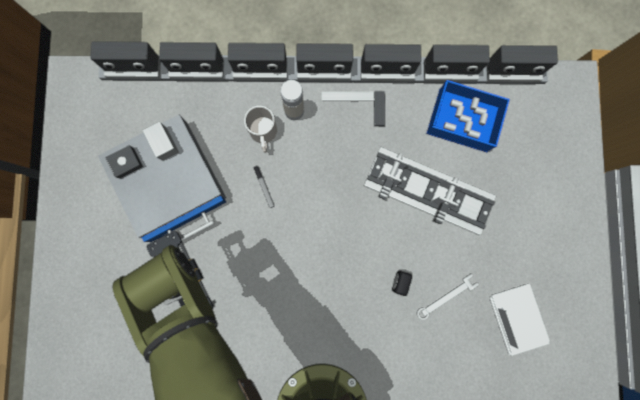

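The drawer is flush with the unit (blue edge px 145,238 to 225,198). Both pins stand in their brackets at px ~(392,178) and (446,202). The mug and tape are where they were. Handing in.

```bash
python3 -c "
from h import *
print(workorder.hand_in())"
```

```text
the job is handed in; nothing more can be done
None
```

I've handed the job in, but no verdict came back: both brackets (nests 2 and 4) are pinned with noses out beyond the far flange, the three spare pins are in the drawer, which is pushed fully home, and the mug and tape were not touched.

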